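# Load the vial mixer's swing bucket

### The arm

A 7-joint arm with a two-finger parallel gripper is mounted at the origin on the work surface. World frame = base frame: x ahead of the robot, y to its left, z up, the work surface at z = 0. Lengths are in m, angles in rad, forces in N, time in s.
With the tool pointing down it reaches from about 0.4 to 0.85 m from the base axis. Payload 10.4 kg.
Tool frame: the origin (TCP) lies at the very end of the fingers, on their centre line; the grasp point (between the pads) lies r.grip_depth behind it (r.grip_depth is the distance from the TCP to the grasp point, in m); y points along the fingers, z is the direction in which the jaws open and shut, and the axes are right-handed (so a half turn about y gives the same grasp; the last joint's range is limited). The gripper opens to 87 mm and grips with 3 to 60 N. Pads are 19 mm wide; open, the fingers measure 117 mm over their backs; the gripper's body (75 mm by 190 mm) begins 51 mm behind the grasp point.
Start: joints at [1.196, 0.332, -0.065, 1.46, 0.022, 1.35, -0.088], TCP at [0.215, -0.587, 0.223] pointing down, gripper open.
Joint ranges: [-2.6, 2.6], [-0.5, 2.12], [-1.47, 1.34], [0.16, 2.42], [-1.27, 4.41], [0.06, 2.06], [-2.6, 2.6]. Speed limits (rad/s): [2.22, 2.22, 2.79, 2.79, 3.14, 3.14, 3.14].

### API

Orientations are given as a unit quaternion [x, y, z, w].
In Python, from bench import r gives the robot as it stands.
- The arm moves only by the shell command python3 -m jog 'ROWS' [OPENING] [FORCE]. ROWS is JSON, a list of rows, each a list of 6 numbers: the shift along the tool's x, y, z in m, then the turn, a rotation vector about the tool's x, y, z in degrees. A call has 1 to 12 rows; each row shifts and turns the pose as measured when the row begins, along the tool's axes as they then stand; what a row does not reach is not made up. A row lasts 1/12 s, in which the tool goes at most 41.7 mm and 7.16 degrees, less where a joint would pass 70% of its speed; a pose out of reach is approached as far as the arm can. A call with a gripper value outside its range is refused whole. OPENING is the opening, from -1 (shut) to 1 (fully open), so that 0 is half open, set as the call begins (- or left out, the last holds). The fingers move at their own pace and stop on an object; FORCE is the grip in N (left out, the last holds). Time passes only in rows, so rows that do not move let the fingers close. It gives the time, the measured TCP pose, the force and the opening at its end, in the units of the state.
- r.read_state(): the state, without advancing time (a new reading comes with each control period).
- r.camera(name): name is "side" or "top"; returns a dict with "image" (480x640x3 uint8, red, green, blue), "range_z" (480x640 float32, m along the optical axis (not along the pixel's ray), 0 where there is no reading), "K" (3x3 intrinsics, pixels), "R" (3x3) and "t" (3): a world point X has camera coordinates R X + t. Camera axes: x right, y down, z forward; pixel columns grow to the right and rows downward; lengths in m; the calibration is good to about 2 mm. A picture is of the moment at which its call begins.
- r.close_job(): hands the job in, once; it reports no verdict.
The state is a dict: "time": time; "joint_positions": joint angles; "joint_vel": joint speeds; "joint_torque": joint torques, N m; "ee_pos": TCP position; "eef_rot": TCP orientation; "ft_force": force on the tool from outside, world axes, zero at the start; "torque": the same for the moment, N m; "width": finger opening in m.
Only numpy, scipy, OpenCV 4.12 (cv2) and the standard library are available. Lean on these libraries where they do the work, as an engineer would, in place of code of your own. Each camera call takes 0.05 s, during which the arm holds its last target. There are 200 camera calls.

### The job

Lift the swing bucket off the mixer's forks by its orange handle, keeping it level so that it neither swings nor catches, and set it down fully home in the blue loading dock. Stand every blue-capped vial upright in the bucket's compartments, at most one in each, then hang the loaded bucket back in the forks, level and still, and leave it there. At any time, turn the timer knob until the red pointer stands on the green mark; leave the red-capped vial and the bottles alone.

Things in the scene. Friction and masses are not known exactly. Their poses are not given: they have to be found in the camera images.
- stand: Mixer stand, fixed, white base 100 x 270 x 12 mm with two dark steel forks on its y axis, each 12 mm thick, inner faces at y = -114 and +114 mm. Origin: centre of the underside, on the table; x across the slots, z up; may be yawed. Hanging, the bucket's origin is 45 mm above this origin, its axes along the stand's (or turned half round).
- pivot (a point): Middle of the pivot axis between the forks, 105 mm above the stand's origin, same axes; the hanging pins' centres lie at this height. Each fork's slot is open at the top, 10 mm wide, its floor 101 mm above the table; from 113 mm up its mouth flares (steel plates) to 29 mm inside, ending 129 mm up.
- bucket: Swing bucket, loose, about 0.4 kg: aluminium tray 42 x 186 mm, walls 22 mm high, floor 4 mm thick, with pins at its ends and an orange handle in the middle. Origin: centre of its underside; y along its length, z up. Alike under a half turn. It swings freely about its pins.
- bucket_axis (a point): Middle of the bucket's pin axis, 60 mm above its underside. The 8 mm steel pins run along bucket y, from |y| = 109 to 132 mm; hung, they have 5 mm play along y and 1 mm across. End plates stand at |y| = 104 to 109 mm, to 66 mm above the underside, on brackets 16 mm above it.
- bucket_floor (a point): Middle of the bucket's inside floor, 4 mm above its underside, bucket axes. Four open compartments in a row, each 36 x 36 mm, centred at x = 0 and y = -72, -33, +33, +72 mm from here; walls and partitions rise 18 mm above this floor.
- bucket_grip (a point): Grip point of the orange handle, 74 mm above the bucket's underside, on its centre line; bucket axes. The handle is an upright bar 22 mm (bucket x) by 16 mm (bucket y), from 22 to 96 mm above the underside.
- dock: Loading dock, fixed, blue, base plate 100 x 204 mm. Origin: centre of its underside; y along its length, z up; may be yawed. Its pocket, 49 mm (x) by 196 mm (y), has its floor 6 mm above the table; end walls end 15 mm up; long walls flare outward to 30 mm up. Home in it, the bucket's origin is 6 mm above this origin, its y along the dock's (either way round).
- vial0_mid (a point): Blue-capped glass vial on a weighted steel foot (may be absent), 90 g, 46 mm tall: foot 30 mm diameter, 10 mm high; glass 28 mm diameter up to 36 mm; cap 24 mm diameter. Starts upright on the teal mat. This point is on its axis, 23 mm above its underside. Standing in the bucket it is 27 mm above the bucket's underside; the vial rises 28 mm above the walls.
- vial1_mid (a point): Blue-capped glass vial on a weighted steel foot (may be absent), 90 g, 46 mm tall: foot 30 mm diameter, 10 mm high; glass 28 mm diameter up to 36 mm; cap 24 mm diameter. Starts upright on the teal mat. This point is on its axis, 23 mm above its underside. Standing in the bucket it is 27 mm above the bucket's underside; the vial rises 28 mm above the walls.
- vial2_mid (a point): Blue-capped glass vial on a weighted steel foot (may be absent), 90 g, 46 mm tall: foot 30 mm diameter, 10 mm high; glass 28 mm diameter up to 36 mm; cap 24 mm diameter. Starts upright on the teal mat. This point is on its axis, 23 mm above its underside. Standing in the bucket it is 27 mm above the bucket's underside; the vial rises 28 mm above the walls.
- vial3_mid (a point): Blue-capped glass vial on a weighted steel foot (may be absent), 90 g, 46 mm tall: foot 30 mm diameter, 10 mm high; glass 28 mm diameter up to 36 mm; cap 24 mm diameter. Starts upright on the teal mat. This point is on its axis, 23 mm above its underside. Standing in the bucket it is 27 mm above the bucket's underside; the vial rises 28 mm above the walls.
- used_mid (a point): Red-capped vial of the same shape and size, already used: leave it alone. This point is 23 mm above its underside.
- timer: Timer unit, fixed, grey box 110 x 160 x 50 mm; origin: centre of its underside. The knob is in the half nearer the robot (local x = -24 mm), the white scale with the pointer in the far half; the scale runs along the unit's y.
- knob (a joint): Timer knob angle in rad, -3 to 3, growing as it is turned clockwise seen from above; stays where it is left (friction 0.03 N m). Each rad moves the pointer 15 mm towards the unit's -y.
- knob_grip (a point): Centre of the knob's grip bar, on the turning axis, 71 mm above the table. The bar is 42 mm long, 12 mm wide and rises from 61 to 81 mm above the table, on a disc of 44 mm diameter; it lies along this point's x axis and turns with the knob.
- pointer_tip (a point): Tip of the red pointer, 54 mm above the table; it slides along the scale (unit's y) when the knob is turned. Seen only: nothing to grasp.
- mark_green (a point): Green mark on the scale, 7 mm wide along the unit's y and 10 mm along its x; this point is its centre. A grey mark of the same size on the other side of the scale is of no concern. It keeps the unit's yaw.
- white_bottle: White bottle, 60 mm diameter, 170 mm tall; origin at its underside. Leave alone.
- pump_bottle: Pump bottle with blue label, 64 mm diameter, 190 mm tall; origin at its underside. Leave alone.

How it is judged:
On the way, in this order (a step that is already met when the one before it is completed fails the run):
1. the bucket is lifted clear of the forks, level (height (world z) of bucket above 0.085 m and contact force between bucket and stand below 0.1 N and angle between bucket's own z axis and vertical below 0.2 rad), for 0.1 s.
2. the empty bucket sits home in the loading dock, released (x of bucket in the frame of dock between -0.008 and 0.008 m and y of bucket in the frame of dock between -0.01 and 0.01 m and z of bucket in the frame of dock between 0.002 and 0.01 m and angle between bucket's own z axis and vertical below 0.1 rad and contact force between the fingers and bucket below 0.1 N), for 0.2 s.
3. every blue-capped vial stands in the bucket, in the dock, released (all of step 2 and x of vial0_mid in the frame of bucket between -0.012 and 0.012 m and y of vial0_mid in the frame of bucket between -0.088 and 0.088 m and z of vial0_mid in the frame of bucket between 0.022 and 0.032 m and angle between the z axis of each of vial0_mid, vial1_mid, vial2_mid, vial3_mid and the z axis of bucket, either way round below 0.2 rad and x of vial1_mid in the frame of bucket between -0.012 and 0.012 m and y of vial1_mid in the frame of bucket between -0.088 and 0.088 m and z of vial1_mid in the frame of bucket between 0.022 and 0.032 m and x of vial2_mid in the frame of bucket between -0.012 and 0.012 m and y of vial2_mid in the frame of bucket between -0.088 and 0.088 m and z of vial2_mid in the frame of bucket between 0.022 and 0.032 m and x of vial3_mid in the frame of bucket between -0.012 and 0.012 m and y of vial3_mid in the frame of bucket between -0.088 and 0.088 m and z of vial3_mid in the frame of bucket between 0.022 and 0.032 m and contact force between the fingers and vial0 below 0.1 N and contact force between the fingers and vial1 below 0.1 N and contact force between the fingers and vial2 below 0.1 N and contact force between the fingers and vial3 below 0.1 N), for 0.2 s.
4. the loaded bucket hangs in the forks again (x of bucket in the frame of stand between -0.006 and 0.006 m and y of bucket in the frame of stand between -0.009 and 0.009 m and z of bucket in the frame of stand between 0.041 and 0.049 m and angle between bucket's own z axis and vertical below 0.1 rad and contact force between the fingers and bucket below 0.1 N), for 0.2 s.
At the end, for the whole second after the job is handed in: Bucket hanging in both forks (6 mm across, 9 mm along, 4 mm in height), tilt under 0.1 rad, still, released; every blue-capped vial present standing in a compartment (5 mm in height, 0.2 rad); pointer tip within 3.5 mm of the green mark's centre (all of step 4 and x of vial0_mid in the frame of bucket between -0.012 and 0.012 m and y of vial0_mid in the frame of bucket between -0.088 and 0.088 m and z of vial0_mid in the frame of bucket between 0.022 and 0.032 m and angle between the z axis of each of vial0_mid, vial1_mid, vial2_mid, vial3_mid and the z axis of bucket, either way round below 0.2 rad and x of vial1_mid in the frame of bucket between -0.012 and 0.012 m and y of vial1_mid in the frame of bucket between -0.088 and 0.088 m and z of vial1_mid in the frame of bucket between 0.022 and 0.032 m and x of vial2_mid in the frame of bucket between -0.012 and 0.012 m and y of vial2_mid in the frame of bucket between -0.088 and 0.088 m and z of vial2_mid in the frame of bucket between 0.022 and 0.032 m and x of vial3_mid in the frame of bucket between -0.012 and 0.012 m and y of vial3_mid in the frame of bucket between -0.088 and 0.088 m and z of vial3_mid in the frame of bucket between 0.022 and 0.032 m and y of pointer_tip in the frame of mark_green between -0.0035 and 0.0035 m and angular speed of bucket below 0.3 rad/s and linear speed of bucket below 0.03 m/s); the robot touches nothing.
It fails at once if the bucket swings or tips by more than 0.35 rad (angle between bucket's own z axis and vertical above 0.35 rad).
It fails at once if the bucket catches in the forks and is forced (over 60 N) (contact force between bucket and stand above 60 N).
It fails at once if the red-capped vial or a bottle is moved by more than 40 mm or knocked over (distance of any of white_bottle, pump_bottle, used_mid from where it was at the start of the episode above 0.04 m or angle between any of white_bottle, pump_bottle, used_mid's own z axis and vertical above 0.6 rad).
Of vial0, vial1, vial2, vial3 only 2 to 4 are there at a start; the rules pass over those that are not, and their reading is None.
At some moment in a run one of vial0, vial1, vial2, vial3 may be knocked a few centimetres aside while the robot is not near it.
It also fails if it takes over 210 s, if anything falls off the work surface, if the arm or the gripper's body presses on something with over 40 N, if the wrist force passes 120 N, or if a joint passes its speed limit or range.

## Working session

There is one attempt and no reset: what is moved stays moved. The work goes in short steps, Python scripts to look and compute and a shell command to move; the robot and the scene stay as the last step left them, time stands still between calls to the robot, and variables do not carry over. Pictures are saved under pics/ and viewed, about 12 in all and at most 16, crops included, and the job is handed in when it is done.

```bash
mkdir -p pics; ls
cat > h.py <<'E'
from bench import r
import numpy as np, cv2
from scipy.spatial.transform import Rotation as Rot
def snap(n,f,crop=None,s=1):
    c=r.camera(n); np.savez('/tmp/%s.npz'%n,**c)
    show(c,f,crop,s); return c
def load(n): return dict(np.load('/tmp/%s.npz'%n))
def show(c,f,crop=None,s=1):
    im=c['image'][:,:,::-1]
    if crop: x0,y0,x1,y1=crop; im=im[y0:y1,x0:x1]
    im=cv2.resize(im,None,fx=s,fy=s,interpolation=cv2.INTER_CUBIC); cv2.imwrite('pics/'+f,im)
def px2w(c,u,v,z):
    "intersect pixel ray with plane world z"
    d=c['R'].T@np.linalg.inv(c['K'])@np.array([u,v,1.]); o=-c['R'].T@c['t']
    return o+d*(z-o[2])/d[2]
def cloud(c):
    v,u=np.mgrid[:480,:640]; Z=c['range_z'].astype(float)
    P=np.stack([u*Z,v*Z,Z],-1)@np.linalg.inv(c['K']).T
    return (P-c['t'])@c['R']
def w2px(c,X):
    p=c['K']@(c['R']@np.array(X,float)+c['t']); return p[:2]/p[2]
E
python3 - <<'E'
from h import *
for n in('top','side'):
    c=snap(n,n+'1.png',s=1.25); print(n,-c['R'].T@c['t'],c['R'][2],c['K'][0,0])
s=r.read_state(); print(s, r.grip_depth); print(Rot.from_quat(s['eef_rot']).as_matrix().round(3))
E
```

```text
pics
top [ 0.4435482  -0.04977015  1.48171143] [ 0.09428661  0.01514852 -0.99542984] 555.0449321170202
side [ 0.42967837 -0.68443744  0.85600721] [ 0.15375183  0.63454032 -0.75744238] 434.19172153187304
{'time': 0.1, 'joint_positions': array([ 1.19640899,  0.33281627, -0.06473098,  1.46087504,  0.02164878,
        1.34988366, -0.0884662 ]), 'joint_vel': array([-1.28364165e-03, -1.80330031e-03, -9.94363459e-05, -1.21167040e-03,
        1.15865324e-03,  9.24647668e-05,  2.19067372e-04]), 'joint_torque': array([ 1.10094541e-03, -6.24547362e+01,  2.45657534e-02, -3.90715456e+01,
       -6.14874344e-02,  3.65640863e-02,  7.12526639e-05]), 'ee_pos': array([ 0.21523816, -0.5863965 ,  0.22182039]), 'eef_rot': array([-0.12388022,  0.69663082, -0.69575036,  0.12365527]), 'ft_force': array([ 0.82415805, -0.2799675 , -0.59573394]), 'torque': array([ 0.01142958, -0.03682172, -0.01481289]), 'width': 0.08703414765751719} 0.0187
[[-0.939 -0.001  0.345]
 [-0.345  0.001 -0.939]
 [ 0.    -1.    -0.001]]
```

View pics/top1.png

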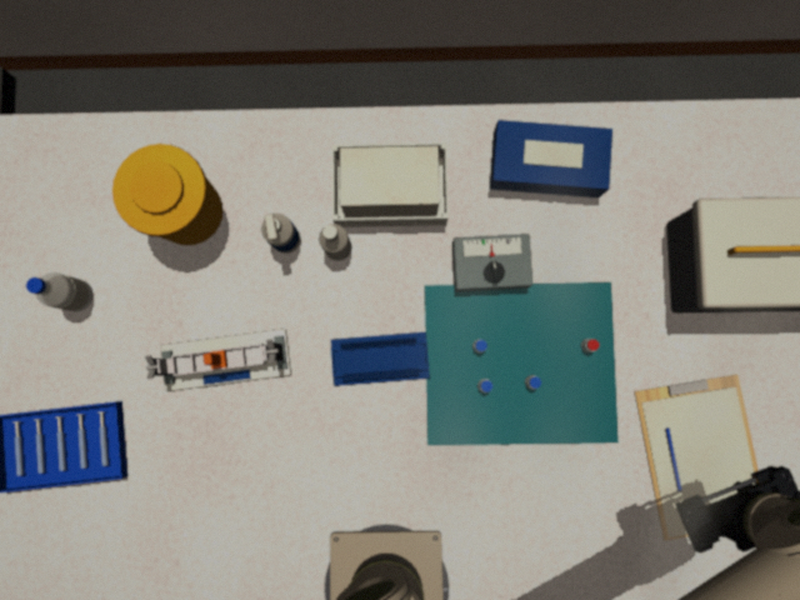

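View pics/side1.png

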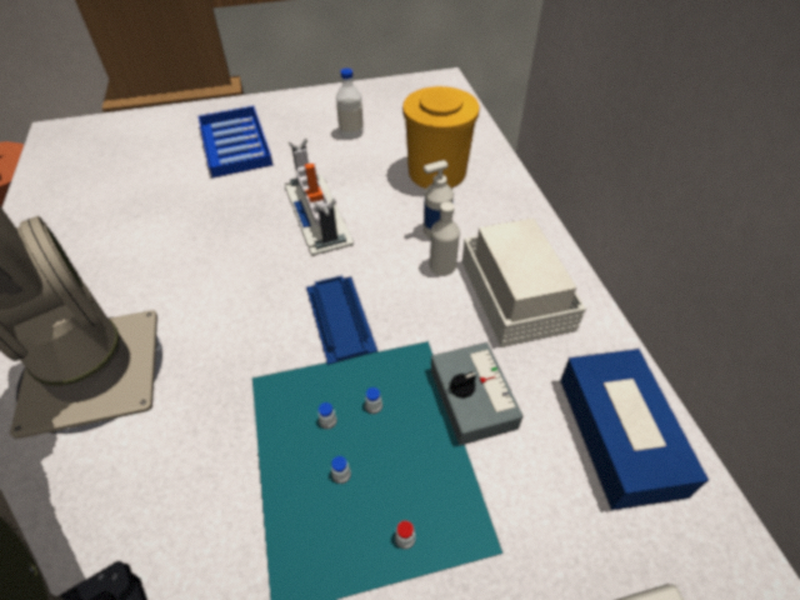

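Top view: stand with bucket around (215,360), dock (380,358), three blue vials (480,346), (485,386), (533,383), red vial (592,345), and timer (492,262). I'll measure from colour and depth.

Run:
```python
from h import *
for n in('top','side'):
    c=load(n); P=cloud(c); hsv=cv2.cvtColor(c['image'],cv2.COLOR_RGB2HSV); H,S,V=[hsv[...,i].astype(int) for i in range(3)]
    X,Y,Z=P[...,0],P[...,1],P[...,2]
    print(n)
    def comps(m,name,minA=8):
        k,l,st,ce=cv2.connectedComponentsWithStats(m.astype(np.uint8))
        for i in range(1,k):
            if st[i,4]>=minA:
                q=P[l==i]; q=q[np.isfinite(q).all(1)]; print(name,'px',ce[i].round(1),'A',st[i,4],'med',np.median(q,0).round(4),'min',q.min(0).round(3),'max',q.max(0).round(3))
    ws=(X>.2)&(X<.8)&(Y>-.5)&(Y<.5)
    comps((H<18)&(S>170)&(V>120)&ws&(Z>.08),'orange')
    comps((H>105)&(H<130)&(S>130)&(V>90)&ws&(Z>.035)&(Z<.06)&(Y<.05),'blue')
    comps(((H<6)|(H>174))&(S>130)&(V>100)&ws,'red',4)
    comps((H>50)&(H<80)&(S>90)&(V>70)&ws&(Z>.04)&(Z<.06),'green',2)
    def rect(m,name):
        q=P[m][:,:2].astype(np.float32); 
        k,l,st,ce=cv2.connectedComponentsWithStats(m.astype(np.uint8)); i=1+np.argmax(st[1:,4]); q=P[l==i][:,:2].astype(np.float32)
        R=cv2.minAreaRect(q); print(name,len(q),R)
    rect((H>100)&(H<130)&(S>120)&ws&(Z<.04)&(Y<.16)&(Y>-.05)&(X>.25)&(X<.45),'dock')
    rect((Z>.04)&(Z<.056)&ws&(X>.45)&(X<.68)&(Y<-.05)&(Y>-.3),'timer')
    rect((Z>.059)&(Z<.085)&ws&(X>.45)&(X<.68)&(Y<-.05)&(Y>-.3),'knob')
    rect((Z>.055)&(Z<.16)&ws&(X>.25)&(X<.5)&(Y>.15)&(Y<.42),'bucket top stuff')
    rect((S<60)&(V>110)&(Z>.008)&(Z<.02)&ws&(X>.25)&(X<.5)&(Y>.15)&(Y<.45),'standbase')
    rect((Z>.106)&(Z<.16)&ws&(X>.25)&(X<.5)&(Y>.15)&(Y<.30),'fork1')
    rect((Z>.106)&(Z<.16)&ws&(X>.25)&(X<.5)&(Y>.30)&(Y<.45),'fork2')
c=load('top')
a=cv2.resize(c['image'][245:325,105:355,::-1],None,fx=3.2,fy=3.2,interpolation=2)
b=cv2.resize(c['image'][180:240,350:440,::-1],None,fx=5,fy=5,interpolation=2)
o=np.zeros((256+300,800,3),np.uint8); o[:256]=a; o[256:,:450]=b; cv2.imwrite('pics/z1.png',o)
```

```text
top
orange px [166.4 286.2] A 46 med [0.4791 0.3347 0.1392] min [0.467 0.33  0.098] max [0.49  0.342 0.146]
blue px [384.6 276.2] A 57 med [ 0.4988 -0.205   0.0455] min [ 0.489 -0.214  0.038] max [ 0.509 -0.194  0.055]
blue px [427.8 305.6] A 58 med [ 0.4206 -0.3131  0.0456] min [ 0.41  -0.324  0.038] max [ 0.431 -0.302  0.052]
blue px [389.  308.4] A 56 med [ 0.4166 -0.2131  0.0446] min [ 0.406 -0.224  0.036] max [ 0.424 -0.203  0.052]
red px [393.  203.3] A 7 med [ 0.6865 -0.2299  0.0577] min [ 0.684 -0.232  0.049] max [ 0.69  -0.227  0.061]
red px [474.  275.5] A 60 med [ 0.4968 -0.4341  0.0446] min [ 0.488 -0.457 -0.002] max [ 0.506 -0.423  0.053]
dock 499 ((0.4364747107028961, 0.02763829007744789), (0.026545153930783272, 0.15434309840202332), 0.1505599319934845)
timer 1091 ((0.6494864821434021, -0.22629736363887787), (0.0625881478190422, 0.14788128435611725), 0.998288631439209)
knob 172 ((0.6507375836372375, -0.2322411686182022), (0.04097231104969978, 0.038919877260923386), 60.5578727722168)
bucket top stuff 609 ((0.481106162071228, 0.3129543662071228), (0.04293470457196236, 0.2
[... 1302 characters left out ...]
8661298751831, -0.2275572568178177), (0.06421857327222824, 0.14485204219818115), 0.05283282324671745)
knob 298 ((0.6479736566543579, -0.2365836650133133), (0.04084363579750061, 0.04235721379518509), 42.460838317871094)
bucket top stuff 643 ((0.47977662086486816, 0.312456876039505), (0.04266662895679474, 0.2186698168516159), 6.226123809814453)
standbase 249 ((0.4624207317829132, 0.2790009379386902), (0.05707363784313202, 0.17069607973098755), 7.086012363433838)
fork1 79 ((0.48829010128974915, 0.21651464700698853), (0.03598521649837494, 0.026075253263115883), 47.16457748413086)
fork2 114 ((0.4775524139404297, 0.33402949571609497), (0.02146838791668415, 0.023143861442804337), 5.772828578948975)
```

View pics/z1.png

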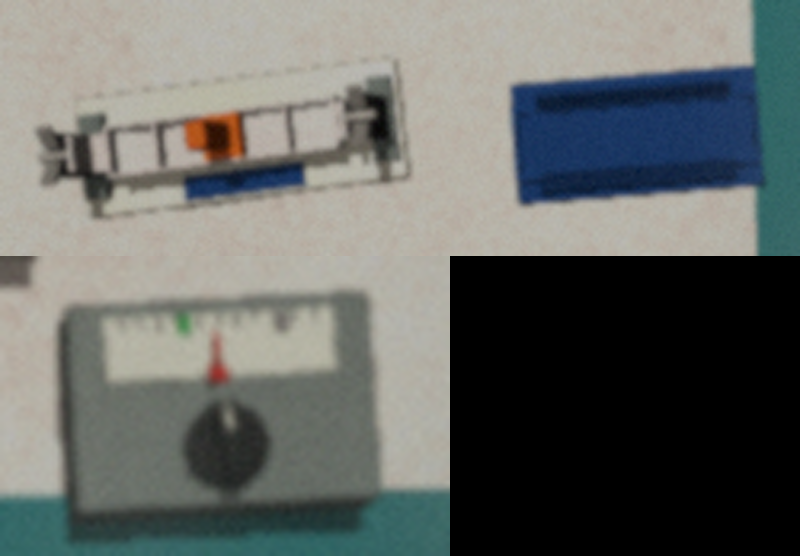

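Crop: the stand base corners are about (80,97), (397,60), (408,178), (97,217), the dock corners (513,86), (754,68), (763,184), (521,203), and the timer and pointer are clearly visible. I'll look at the same features in the side view.

Run:
```python
from h import *
c=load('top')
def f(name,pts,s,ox,oy,z):
    q=np.array([px2w(c,ox+u/s,oy+v/s,z)[:2] for u,v in pts]); print(name,q.round(4).tolist(),'mean',q.mean(0).round(4))
    if len(q)==4:
        for a,b in((0,1),(3,2),(0,3),(1,2)): d=q[b]-q[a]; print('  len',np.hypot(*d).round(4),'ang',np.degrees(np.arctan2(d[1],d[0])).round(2))
f('stand',[(80,97),(397,60),(408,178),(97,217)],3.2,105,245,.012)
f('dock',[(513,86),(754,68),(763,184),(521,203)],3.2,105,245,.006)
f('timer',[(64,308-256),(368,293-256),(378,497-256),(72,512-256)],5,350,180,.05)
f('green',[(183,324-256)],5,350,180,.052)
f('pointer',[(216,335-256)],5,350,180,.054)
f('knobc',[(227,446-256)],5,350,180,.061)
f('handle top',[(213,135)],3.2,105,245,.141)
c=load('side')
a=cv2.resize(c['image'][100:210,215:330,::-1],None,fx=3.4,fy=3.4,interpolation=2)
b=cv2.resize(c['image'][215:295,240:310,::-1],None,fx=4,fy=4,interpolation=2)
d=cv2.resize(c['image'][268:358,340:425,::-1],None,fx=4.4,fy=4.4,interpolation=2)
o=np.zeros((600,800,3),np.uint8); o[:374,:391]=a; o[:396,400:774]=d;  o[374+0:,:280][:226]=b[:226]; cv2.imwrite('pics/z2.png',o)
```

```text
stand [[0.5123, 0.4685], [0.539, 0.2042], [0.4413, 0.195], [0.413, 0.4527]] mean [0.4764 0.3301]
  len 0.2657 ang -84.23
  len 0.2592 ang -83.72
  len 0.1006 ang -170.95
  len 0.0981 ang -174.66
dock [[0.5163, 0.1084], [0.5281, -0.0923], [0.4321, -0.0979], [0.4194, 0.1023]] mean [0.474  0.0051]
  len 0.2011 ang -86.61
  len 0.2007 ang -86.36
  len 0.0971 ang -176.42
  len 0.0962 ang -176.64
timer [[0.723, -0.1526], [0.7282, -0.3112], [0.6209, -0.3129], [0.6157, -0.1544]] mean [ 0.6719 -0.2328]
  len 0.1587 ang -88.15
  len 0.1586 ang -88.12
  len 0.1074 ang -179.07
  len 0.1073 ang -179.11
green [[0.7131, -0.2142]] mean [ 0.7131 -0.2142]
pointer [[0.7066, -0.231]] mean [ 0.7066 -0.231 ]
knobc [[0.6473, -0.2341]] mean [ 0.6473 -0.2341]
handle top [[0.476, 0.3214]] mean [0.476  0.3214]
```

View pics/z2.png

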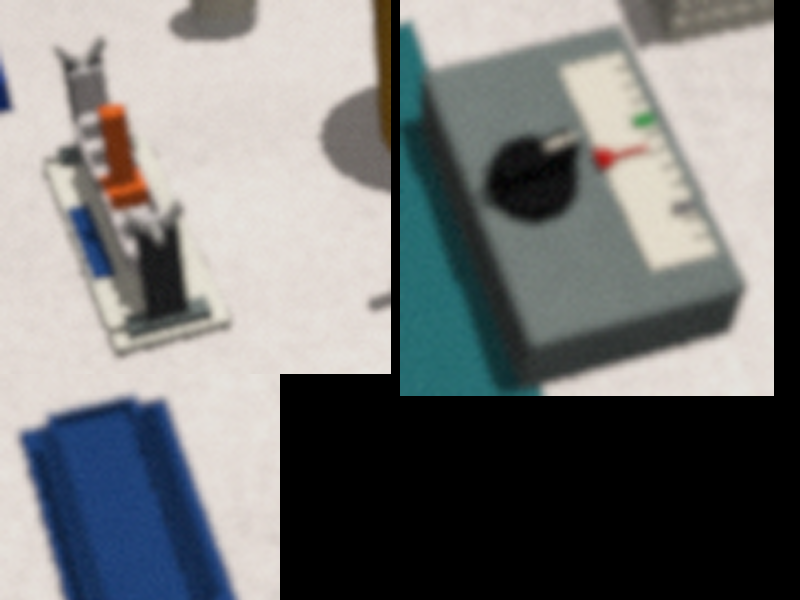

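```bash
cat > go.py <<'E'
# usage: go.py x y z yaw(deg of jaw axis; mod 180)  -> remaining shift/turn in tool axes, mm/deg
import sys; from h import *
s=r.read_state(); M=Rot.from_quat(s['eef_rot']); p=s['ee_pos']
x,y,z,a=map(float,sys.argv[1:5]); R=M.as_matrix()
cur=np.degrees(np.arctan2(R[1,2],R[0,2])); a=a+180*np.round((cur-a)/180) if len(sys.argv)<6 else a
ca,sa=np.cos(np.radians(a)),np.sin(np.radians(a))
T=np.array([[-sa*-1*-1*-1,0,ca],[-ca,0,sa],[0,-1,0]],float); T[:,0]=np.cross(T[:,1],T[:,2])
rv=np.degrees((M.inv()*Rot.from_matrix(T)).as_rotvec())
d=np.array([x,y,z])-p
print('shift mm (tool now)',(1e3*R.T@d).round(1),'(tool after turn)',(1e3*T.T@d).round(1),'turn',rv.round(2),'jawyaw',cur.round(1))
print('t',round(s['time'],2),'pos',p.round(4),'F',s['ft_force'].round(1),'w',round(s['width'],4),'q',s['joint_positions'].round(2))
E
python3 -m jog '[[-0.038,0,-0.013,0,0,0],[-0.038,0,-0.013,0,0,0],[-0.038,0,-0.013,0,0,0],[-0.038,0,-0.013,0,0,0],[-0.038,0,-0.013,0,0,0],[-0.038,0,-0.013,0,0,0],[-0.038,0,-0.013,0,0,0],[-0.038,0,-0.013,0,0,0],[-0.038,0,-0.013,0,0,0],[-0.038,0,-0.013,0,0,0],[-0.038,0,-0.013,0,0,0],[-0.038,0,-0.013,0,0,0]]' -0.2
python3 go.py .647 -.235 .14 -88
```

```text
time: 1.1
ee_pos: [0.5935, -0.2809, 0.2149]
eef_rot: [-0.12, 0.699, -0.696, 0.112]
ft_force: [0.5, -0.7, 0.4]
width: 0.0352
shift mm (tool now) [-66.2  74.4 -25.7] (tool after turn) [-55.1  74.9 -44.1] turn [ 0.26 16.88  0.58] jawyaw -71.1
t 1.1 pos [ 0.5935 -0.2809  0.2149] F [ 0.5 -0.7  0.4] w 0.0352 q [ 0.59  0.43 -0.3   1.35  0.13  1.38 -0.95]
```

```bash
python3 -m jog '[[0,0,0,0,5.6,0],[0,0,0,0,5.6,0],[0,0,0,0,5.6,0],[-0.028,0,-0.022,0,0,0],[-0.027,0,-0.022,0,0,0],[0,0.037,0,0,0,0],[0,0.037,0,0,0,0],[0,0,0,0,0,0]]'
python3 go.py .647 -.235 .055 -88
python3 - <<'E'
from h import *
a=snap('top','x.png')['image'][160:260,330:460,::-1]; b=snap('side','x.png')['image'][240:370,330:450,::-1]
o=np.zeros((480,800,3),np.uint8); o[:300,:390]=cv2.resize(a,(390,300),interpolation=2); o[:433,400:]=cv2.resize(b,(400,433),interpolation=2); cv2.imwrite('pics/k1.png',o)
E
```

```text
time: 1.77
ee_pos: [0.6564, -0.2181, 0.1351]
eef_rot: [-0.017, 0.711, -0.703, 0.01]
ft_force: [-1.2, 0.3, -1.8]
width: 0.0348
shift mm (tool now) [ 9.2 80.1 17.3] (tool after turn) [ 9.9 80.1 16.5] turn [0.59 0.14 0.58] jawyaw -87.9
t 1.77 pos [ 0.6564 -0.2181  0.1351] F [-1.2  0.3 -1.8] w 0.0348 q [ 0.44  0.56 -0.27  1.34  0.14  1.27 -1.37]
```

View pics/k1.png

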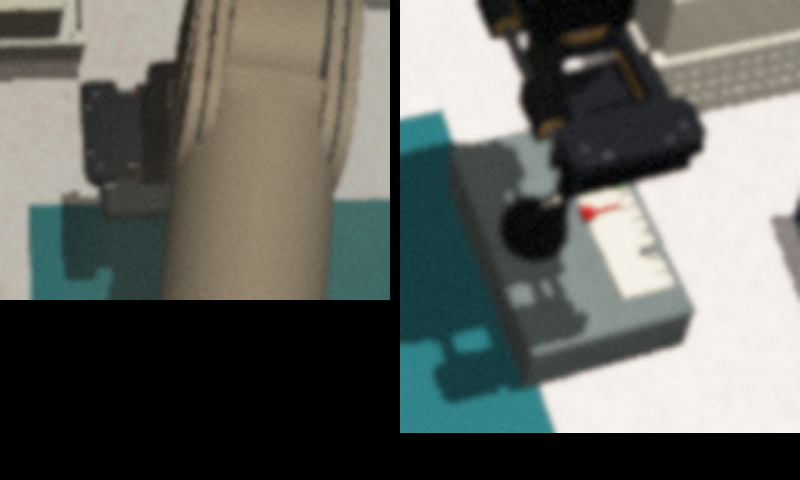

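```bash
python3 -m jog '[[0.009,0,0.017,0.6,0,0.6],[0,0,0,0,0,0],[0,0.025,0,0,0,0],[0,0.02,0,0,0,0],[0,0,0,0,0,0]]'
python3 go.py .647 -.235 .064 -88
```

```text
time: 2.28
ee_pos: [0.6532, -0.2467, 0.1105]
eef_rot: [0.002, -0.703, 0.711, -0.018]
ft_force: [-0.3, -1.0, -1.0]
width: 0.0346
shift mm (tool now) [  7.   46.2 -12.5] (tool after turn) [  5.8  46.5 -11.9] turn [-0.75 -0.35 -1.31] jawyaw -88.4
t 2.28 pos [ 0.6532 -0.2467  0.1105] F [-0.3 -1.  -1. ] w 0.0346 q [ 0.47  0.56 -0.26  1.39  0.15  1.18 -1.34]
```

```bash
python3 -m jog '[[0,0,0,0,0,0],[0,0,0,0,0,0]]' >/dev/null; python3 go.py .647 -.235 .064 -88; python3 -m jog '[[0.003,0,-0.006,-0.3,0,-0.6],[0.003,0,-0.006,-0.3,0,-0.6],[0,0,0,0,0,0],[0,0,0,0,0,0]]' >/dev/null; python3 go.py .647 -.235 .064 -88
```

```text
shift mm (tool now) [  7.6  50.5 -15.4] (tool after turn) [  6.1  50.9 -14.7] turn [-0.89 -0.51 -1.51] jawyaw -88.5
t 2.45 pos [ 0.6536 -0.2495  0.1149] F [ 0.  -0.5 -0.5] w 0.0343 q [ 0.48  0.56 -0.26  1.39  0.15  1.19 -1.34]
shift mm (tool now) [ 2.1 56.7 -3. ] (tool after turn) [ 1.5 56.8 -2.7] turn [-0.37 -0.57 -0.55] jawyaw -88.6
t 2.78 pos [ 0.6486 -0.2376  0.1208] F [-0.1 -0.2  0.1] w 0.035 q [ 0.47  0.55 -0.26  1.39  0.15  1.21 -1.36]
```

```bash
for i in 1 2; do python3 -m jog '[[0,0,0,0,0,0]]' >/dev/null; python3 go.py .647 -.235 .064 -88|head -1; done;  python3 -m jog '[[0.002,0.01,-0.003,-0.3,0,-0.3],[0,0.01,0,0,0,0],[0,0.01,0,0,0,0],[0,0.01,0,0,0,0]]'>/dev/null; for i in 1 2; do python3 go.py .647 -.235 .064 -88 |head -1;python3 -m jog '[[0,0,0,0,0,0]]' >/dev/null;  done
```

```text
shift mm (tool now) [ 2.4 57.3 -2.7] (tool after turn) [ 1.8 57.3 -2.3] turn [-0.37 -0.54 -0.59] jawyaw -88.5
shift mm (tool now) [ 2.6 57.5 -2.5] (tool after turn) [ 2.  57.5 -2.1] turn [-0.38 -0.52 -0.61] jawyaw -88.5
shift mm (tool now) [ 1.2 15.8  0.8] (tool after turn) [ 1.1 15.9  0.9] turn [-0.1  -0.51 -0.44] jawyaw -88.5
shift mm (tool now) [-0.4 12.3  1.3] (tool after turn) [-0.5 12.3  1.3] turn [-0.02 -0.51 -0.2 ] jawyaw -88.5
```

```bash
python3 -m jog '[[0,0.005,0,0,0,0],[0,0.004,0,0,0,0],[0,0,0,0,0,0]]'>/dev/null; python3 go.py .647 -.235 .064 -88; python3 -m jog '[[0,0,0,0,0,0],[0,0,0,0,0,0],[0,0,0,0,0,0],[0,0,0,0,0,0]]' -1 15; python3 go.py .647 -.235 .064 -88
```

```text
shift mm (tool now) [-1.2  0.8  1.3] (tool after turn) [-1.2  0.8  1.3] turn [ 0.02 -0.52 -0.08] jawyaw -88.5
t 3.7 pos [ 0.6458 -0.2337  0.0648] F [-0.1  0.3 -0.3] w 0.0349 q [ 0.46  0.6  -0.26  1.44  0.16  1.13 -1.37]
time: 4.03
ee_pos: [0.6463, -0.2339, 0.0656]
eef_rot: [0.008, -0.707, 0.707, -0.01]
ft_force: [0.3, 0.4, -0.3]
width: 0.0157
shift mm (tool now) [-0.6  1.6  1.1] (tool after turn) [-0.6  1.6  1.1] turn [-0.01 -0.52 -0.16] jawyaw -88.5
t 4.03 pos [ 0.6463 -0.2339  0.0656] F [ 0.3  0.4 -0.3] w 0.0157 q [ 0.46  0.59 -0.26  1.44  0.16  1.13 -1.37]
```

```bash
python3 -m jog '[[0,0.001,0,0,0,0],[0,0,0,0,0,0],[0,0,0,0,-4,0],[0,0,0,0,-6,0],[0,0,0,0,-6,0],[0,0,0,0,-6,0],[0,0,0,0,-6,0],[0,0,0,0,-6,0],[0,0,0,0,-6,0],[0,0,0,0,-6,0],[0,0,0,0,-3,0],[0,0,0,0,0,0]]'; python3 go.py .6463 -.2339 .064 -26;  python3 - <<'E'
from h import *
snap('side','k2.png',(340,260,440,350),6)
E
```

```text
time: 5.03
ee_pos: [0.6471, -0.2341, 0.0655]
eef_rot: [0.313, -0.632, 0.634, -0.316]
ft_force: [-0.8, 0.7, 0.4]
width: 0.012
shift mm (tool now) [ 0.4  1.5 -0.8] (tool after turn) [ 0.2  1.5 -0.8] turn [ -0.28 -11.14  -0.11] jawyaw -37.1
t 5.03 pos [ 0.6471 -0.2341  0.0655] F [-0.8  0.7  0.4] w 0.012 q [ 0.58  0.62 -0.43  1.43  0.27  1.14 -0.54]
```

View pics/k2.png

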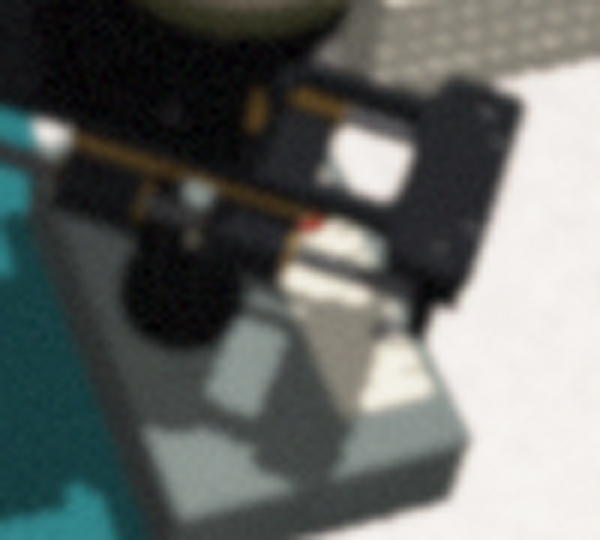

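```bash
python3 -m jog '[[0,0,0,0,-5,0],[0,0,0,0,-5,0],[0,0,0,0,-4,0],[0,0,0,0,0,0],[0,0,0,0,0,0]]' >/dev/null; python3 go.py .6463 -.2339 .064 -24;python3 -m jog '[[0,0,0,0,0,0],[0,0,0,0,0,0],[0,-0.02,0,0,0,0],[0,-0.03,0,0,0,0],[0,-0.03,0,0,0,0],[0,-0.03,0,0,0,0],[0,-0.03,0,0,0,0],[0,0,0,0,0,0],[0,0,0,0,0,0]]' -0.2 >/dev/null;  python3 go.py .476 -.05 .24 -84
```

```text
shift mm (tool now) [ 0.1  1.5 -1. ] (tool after turn) [ 0.1  1.5 -1. ] turn [-0.32  0.45 -0.06] jawyaw -23.5
t 5.5 pos [ 0.6473 -0.2342  0.0655] F [0.4 0.4 0.3] w 0.0118 q [ 0.61  0.63 -0.48  1.43  0.3   1.15 -0.32]
shift mm (tool now) [ -96.9  -30.6 -230.7] (tool after turn) [ 148.9  -29.9 -201.2] turn [-1.600e-01  5.928e+01 -3.000e-02] jawyaw -24.7
t 6.25 pos [ 0.6451 -0.2346  0.2101] F [ 0.6 -0.5 -1.2] w 0.035 q [ 0.61  0.52 -0.5   1.27  0.24  1.4  -0.3 ]
```

```bash
python3 -m jog '[[-0.012,-0.005,-0.029,0,0,0],[-0.012,-0.005,-0.029,0,0,0],[-0.012,-0.005,-0.029,0,0,0],[-0.012,-0.005,-0.029,0,0,0],[-0.012,-0.003,-0.029,0,0,0],[-0.012,-0.003,-0.029,0,0,0],[-0.012,0,-0.029,0,0,0],[0,0,0,0,0,0]]' 0.3 >/dev/null; python3 go.py .476 -.05 .24 -84;python3 -m jog '[[0,0,0,0,6,0],[0,0,0,0,6,0],[0,0,0,0,6,0],[0,0,0,0,6,0],[0,0,0,0,6,0],[0,0,0,0,6,0],[0,0,0,0,6,0],[0,0,0,0,6,0],[0,0,0,0,6,0],[0,0,0,0,5,0],[0,0,0,0,0,0]]'>/dev/null;  python3 go.py .477 .3315 .24 -84
python3 - <<'E'
from h import *
snap('side','k3.png',(340,260,440,350),6)
c=load('side'); print(c['image'].shape)
E
```

```text
shift mm (tool now) [-10.5 -11.5 -18.7] (tool after turn) [ 10.4 -11.6 -18.8] turn [ 0.07 58.38  0.28] jawyaw -25.6
t 6.92 pos [ 0.4883 -0.0676  0.2284] F [ 1.2 -0.1  0.9] w 0.0564 q [ 0.64  0.08 -0.62  1.76  0.05  1.32 -0.44]
shift mm (tool now) [  -6.   -19.9 -398.2] (tool after turn) [ -35.5  -18.8 -396.7] turn [-0.12 -4.21  0.7 ] jawyaw -88.2
t 7.83 pos [ 0.4832 -0.0667  0.2212] F [ 0.5 -0.1  0.4] w 0.0568 q [ 0.59  0.08 -0.57  1.78  0.05  1.31 -1.53]
(480, 640, 3)
```

View pics/k3.png

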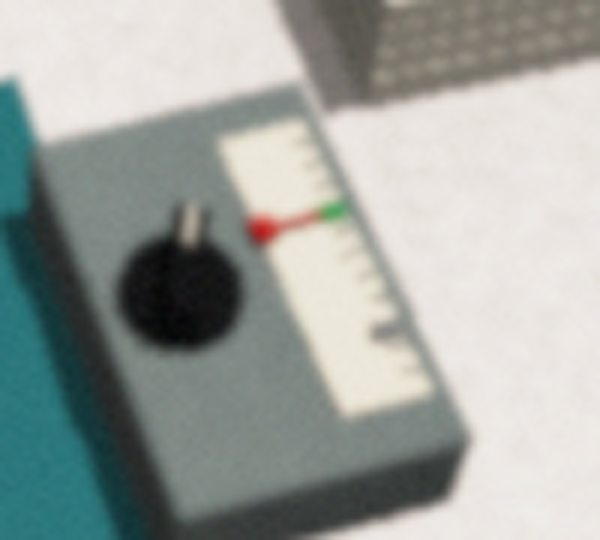

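Pointer tip at (335,212) sits on the green mark. Now to the bucket.

```bash
python3 -m jog '[[0,-0.004,-0.035,0,0,0],[0,-0.004,-0.035,0,0,0],[0,-0.004,-0.035,0,0,0],[0,-0.004,-0.035,0,0,0],[0,-0.002,-0.035,0,0,0],[0,-0.002,-0.035,0,0,0],[0,0,-0.035,0,0,0],[0,0,-0.035,0,0,0],[0,0,-0.035,0,0,0],[0,0,-0.035,0,0,0],[0,0,-0.02,0,-2,0],[0,0,0,0,-2,0]]' >/dev/null;  python3 go.py .4765 .331 .2 -84; python3 -m jog '[[0,0,0,0,0,0],[0,0,0,0,0,0]]' >/dev/null;  python3 go.py .4765 .331 .2 -84
```

```text
shift mm (tool now) [-16.   36.7 -13.4] (tool after turn) [-15.   36.9 -13.9] turn [0.03 1.74 0.88] jawyaw -82.3
t 8.88 pos [0.463  0.3156 0.2369] F [-0.4  0.3  0.3] w 0.0563 q [ 0.05  0.3  -0.88  1.57  0.23  1.39 -2.28]
shift mm (tool now) [-17.1  35.6 -11.3] (tool after turn) [-16.   35.9 -12. ] turn [0.08 2.29 0.99] jawyaw -81.7
t 9.05 pos [0.4619 0.3174 0.2359] F [ 0.3 -0.6  0.8] w 0.0563 q [ 0.05  0.31 -0.88  1.57  0.23  1.39 -2.28]
```

```bash
python3 -m jog '[[-0.008,0.006,-0.006,0,1,0.5],[-0.008,0.008,-0.005,0,1,0.5],[0,0.008,0,0,0,0],[0,0.005,0,0,0,0],[0,0,0,0,0,0],[0,0,0,0,0,0]]' >/dev/null;  python3 go.py .4765 .331 .1 -84
python3 - <<'E'
from h import *
snap('side','b1.png',(200,80,340,190),5.5)
E
```

```text
shift mm (tool now) [  1.  106.5  -6.2] (tool after turn) [  0.9 106.5  -6. ] turn [-0.11 -0.01 -0.01] jawyaw -84.0
t 9.55 pos [0.478  0.3252 0.2065] F [-0.1  0.3 -0.1] w 0.0565 q [ 0.01  0.36 -0.86  1.58  0.27  1.34 -2.34]
```

View pics/b1.png

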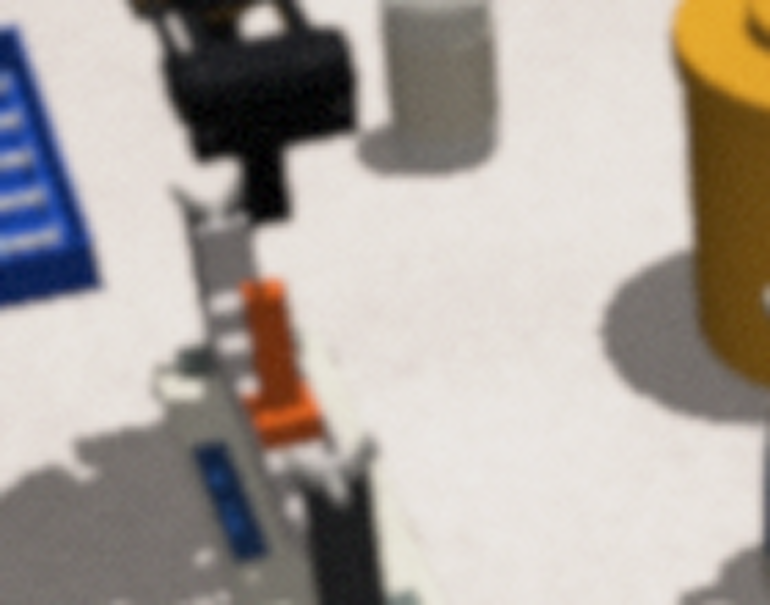

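```bash
python3 - <<'E'
from h import *
c=load('side'); f=lambda X:((w2px(c,X)-[200,80])*5.5).round(0)
# near finger bottom
s=r.read_state();R=Rot.from_quat(s['eef_rot']).as_matrix();p=s['ee_pos']
print('near finger tip inner/outer',f(p+R[:,2]*.028),f(p+R[:,2]*.043))
h=np.array([.4765,.331,.141]);print('handle top near edge',f(h+R[:,2]*.008),'far',f(h-R[:,2]*.008), 'left/right near', f(h+R[:,2]*.008+R[:,0]*.011),f(h+R[:,2]*.008-R[:,0]*.011))
E
python3 -m jog '[[0.001,0.015,-0.006,0,0,0],[0,0.018,0,0,0,0],[0,0.018,0,0,0,0],[0,0,0,0,0,0]]' >/dev/null;  python3 go.py .4765 .331 .1 -84
```

```text
near finger tip inner/outer [263. 211.] [271. 229.]
handle top near edge [266. 297.] far [258. 279.] left/right near [244. 301.] [287. 292.]
shift mm (tool now) [ 1.6 56.9 -1. ] (tool after turn) [ 1.3 56.9 -1. ] turn [-0.07 -0.1  -0.27] jawyaw -84.1
t 9.93 pos [0.4779 0.3302 0.1569] F [-0.3 -0.8 -0.8] w 0.056 q [-0.01  0.4  -0.84  1.64  0.31  1.24 -2.38]
```

```bash
python3 -m jog '[[0.0015,0.01,-0.001,0,0,0],[0,0.014,0,0,0,0],[0,0.014,0,0,0,0],[0,0.008,0,0,0,0],[0,0,0,0,0,0],[0,0,0,0,0,0]]' >/dev/null;  python3 go.py .4765 .331 .1 -84
```

```text
shift mm (tool now) [ 1.1 10.3  0.1] (tool after turn) [ 1.1 10.3  0.1] turn [-0.   -0.14 -0.45] jawyaw -84.1
t 10.43 pos [0.4776 0.3312 0.1103] F [ 0.2 -0.3 -0.8] w 0.0561 q [-0.03  0.44 -0.82  1.69  0.36  1.16 -2.41]
```

```bash
python3 -m jog '[[0.001,0.006,0,0,0,-0.4],[0,0.003,0,0,0,0],[0,0,0,0,0,0],[0,0,0,0,0,0]]' >/dev/null;  python3 go.py .4765 .331 .1 -84; python3 -m jog '[[0,0,0,0,0,0],[0,0,0,0,0,0],[0,0,0,0,0,0],[0,0,0,0,0,0],[0,0,0,0,0,0],[0,0,0,0,0,0]]' -1 15 ; python3 go.py .4765 .331 .1 -84
```

```text
shift mm (tool now) [0.9 2.1 0.6] (tool after turn) [0.9 2.1 0.6] turn [ 0.05 -0.16 -0.13] jawyaw -84.2
t 10.77 pos [0.4774 0.3317 0.1021] F [-0.8 -0.3  0.6] w 0.0564 q [-0.03  0.46 -0.82  1.69  0.36  1.15 -2.41]
time: 11.27
ee_pos: [0.4778, 0.3323, 0.1033]
eef_rot: [-0.035, 0.707, -0.705, 0.037]
ft_force: [0.1, 1.9, -0.2]
width: 0.0245
shift mm (tool now) [1.5 3.3 1.2] (tool after turn) [1.5 3.3 1.1] turn [ 0.11 -0.15 -0.22] jawyaw -84.2
t 11.27 pos [0.4778 0.3323 0.1033] F [ 0.1  1.9 -0.2] w 0.0245 q [-0.03  0.46 -0.82  1.69  0.36  1.15 -2.41]
```

```bash
python3 -m jog '[[0,0,0,0,0,0],[0,0,0,0,0,0],[0,0,0,0,0,0]]'; python3 -m jog '[[0,0,0,0,0,0],[0,0,0,0,0,0],[0,0,0,0,0,0]]' -1 50; python3 go.py .4765 .331 .1 -84
```

```text
time: 11.52
ee_pos: [0.4777, 0.3327, 0.1034]
eef_rot: [-0.035, 0.707, -0.705, 0.038]
ft_force: [-0.6, 0.1, 0.2]
width: 0.0156
time: 11.77
ee_pos: [0.4777, 0.3327, 0.1033]
eef_rot: [-0.035, 0.707, -0.705, 0.038]
ft_force: [0.6, 0.1, -0.4]
width: 0.0158
shift mm (tool now) [1.4 3.3 1.6] (tool after turn) [1.4 3.3 1.6] turn [ 0.13 -0.08 -0.24] jawyaw -84.1
t 11.77 pos [0.4777 0.3327 0.1033] F [ 0.6  0.1 -0.4] w 0.0158 q [-0.03  0.46 -0.82  1.69  0.36  1.15 -2.41]
```

```bash
python3 -m jog '[[0,-0.004,0,0,0,0],[0,-0.006,0,0,0,0],[0,-0.006,0,0,0,0],[0,-0.006,0,0,0,0]]'; python3 go.py .4765 .331 .2 -84;  python3 -m jog '[[0,-0.012,0,0,0,0],[0,-0.014,0,0,0,0],[0,-0.014,0,0,0,0],[0,-0.014,0,0,0,0],[0,-0.014,0,0,0,0],[0,-0.008,0,0,0,0],[0,0,0,0,0,0]]';python3 go.py .474 .0055 .2 -86.5
```

```text
time: 12.1
ee_pos: [0.4766, 0.3315, 0.1248]
eef_rot: [-0.036, 0.706, -0.706, 0.037]
ft_force: [-0.9, 0.4, -3.2]
width: 0.0157
shift mm (tool now) [  0.1 -75.2   0.4] (tool after turn) [  0.1 -75.2   0.5] turn [ 0.05 -0.1  -0.03] jawyaw -84.1
t 12.1 pos [0.4766 0.3315 0.1248] F [-0.9  0.4 -3.2] w 0.0157 q [-0.02  0.43 -0.83  1.67  0.34  1.19 -2.4 ]
time: 12.68
ee_pos: [0.4757, 0.3318, 0.2113]
eef_rot: [-0.036, 0.707, -0.706, 0.037]
ft_force: [-0.0, 0.7, -4.6]
width: 0.0159
shift mm (tool now) [ 35.4  10.8 324.4] (tool after turn) [ 21.6  11.3 325.6] turn [ 0.08  2.43 -0.1 ] jawyaw -84.1
t 12.68 pos [0.4757 0.3318 0.2113] F [-0.   0.7 -4.6] w 0.0159 q [ 0.01  0.35 -0.86  1.57  0.27  1.34 -2.35]
```

```bash
python3 -m jog '[[0.001,0,0.01,0,0,0],[0.002,0,0.02,0,0.4,0],[0.003,0,0.025,0,0.4,0],[0.003,0,0.025,0,0.4,0],[0.003,0,0.025,0,0.4,0],[0.003,0,0.025,0,0.4,0],[0.003,0,0.025,0,0.4,0],[0.003,0,0.025,0,0.4,0],[0.003,0,0.025,0,0,0],[0.003,0,0.025,0,0,0],[0.003,0,0.02,0,0,0],[0.003,0,0.015,0,0,0]]'
python3 go.py .474 .0055 .15 -86.5
python3 - <<'E'
from h import *
# overlay with pre-move side image: reload first full side image from pics
im=cv2.imread('pics/side1.png'); c=load('side'); 
yaw=np.radians(3.5); ex=np.array([np.cos(yaw),np.sin(yaw),0]); ey=np.array([-np.sin(yaw),np.cos(yaw),0]); o=np.array([.474,.0055,0])
def poly(cam,img,s,hx,hy,z,col):
    q=np.array([w2px(cam,o+a*hx*ex+b*hy*ey+[0,0,z])*s for a,b in((1,1),(1,-1),(-1,-1),(-1,1))])
    cv2.polylines(img,[np.int32(q*16)],True,col,1,cv2.LINE_AA,4)
ims=cv2.resize(im,None,fx=4,fy=4,interpolation=2)
imt=cv2.resize(cv2.imread('pics/top1.png'),None,fx=4,fy=4,interpolation=2)
for cam,img in((c,ims),(load('top'),imt)):
    poly(cam,img,5,.05,.102,0,(0,255,255)); poly(cam,img,5,.0245,.098,.006,(0,255,0)); poly(cam,img,5,.0245,.102,.015,(255,255,255))
a=ims[1060:1480,1180:1560]; b=imt[1270:1600,1270:1760]
out=np.zeros((600,800,3),np.uint8); a=cv2.resize(a,(360,398)); b=cv2.resize(b,(430,290)); out[:398,:360]=a; out[:290,365:795]=b; cv2.imwrite('pics/d1.png',out)
E
```

```text
time: 13.68
ee_pos: [0.4539, 0.0474, 0.2028]
eef_rot: [0.022, -0.707, 0.707, -0.015]
ft_force: [1.4, -0.2, -3.8]
width: 0.0155
shift mm (tool now) [-18.4  52.6  42.9] (tool after turn) [-17.5  52.8  43. ] turn [ 0.02 -0.45  0.59] jawyaw -86.9
t 13.68 pos [0.4539 0.0474 0.2028] F [ 1.4 -0.2 -3.8] w 0.0155 q [ 0.51  0.02 -0.71  1.87  0.01  1.27 -1.72]
```

View pics/d1.png

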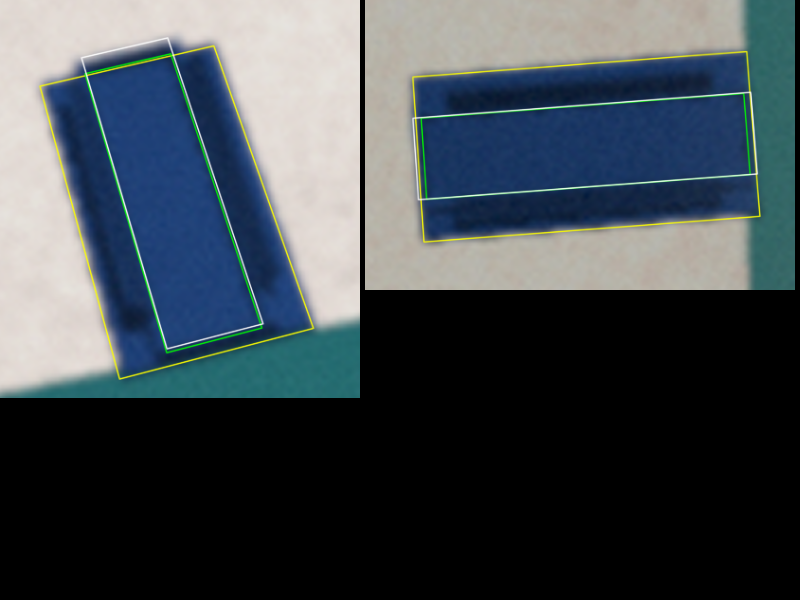

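```bash
python3 -m jog '[[-0.009,0,0.015,0,0,0.3],[-0.009,0,0.015,0,0,0.3],[0,0.012,0.005,0,0,0],[0,0.015,0,0,0,0],[0,0.01,0,0,0,0],[0,0,0,0,0,0],[0,0,0,0,0,0]]'
python3 go.py .474 .0055 .0643 -86.5
```

```text
time: 14.27
ee_pos: [0.4684, 0.0009, 0.1602]
eef_rot: [0.017, -0.706, 0.708, -0.012]
ft_force: [0.1, -1.3, -3.4]
width: 0.0158
shift mm (tool now) [-6.4 95.9 -4.7] (tool after turn) [-5.9 95.9 -4.2] turn [-0.19 -1.15  0.38] jawyaw -87.7
t 14.27 pos [0.4684 0.0009 0.1602] F [ 0.1 -1.3 -3.4] w 0.0158 q [ 0.55  0.09 -0.67  1.91  0.06  1.18 -1.67]
```

```bash
python3 -m jog '[[-0.003,0,-0.003,0,-0.6,0.3],[-0.003,0,-0.001,0,-0.6,0],[0,0.01,0,0,0,0],[0,0.012,0,0,0,0],[0,0.012,0,0,0,0],[0,0.005,0,0,0,0],[0,0,0,0,0,0],[0,0,0,0,0,0]]'
python3 go.py .474 .0055 .0643 -86.5;  python3 - <<'E'
from h import *
snap('side','d2.png',(215,190,335,280),6)
E
```

```text
time: 14.93
ee_pos: [0.4753, 0.0073, 0.1187]
eef_rot: [0.024, -0.706, 0.708, -0.024]
ft_force: [0.8, -0.4, -3.3]
width: 0.0161
shift mm (tool now) [ 1.4 54.4  1.5] (tool after turn) [ 1.4 54.4  1.7] turn [-0.18  0.38 -0.06] jawyaw -86.1
t 14.93 pos [0.4753 0.0073 0.1187] F [ 0.8 -0.4 -3.3] w 0.0161 q [ 0.52  0.15 -0.67  1.94  0.11  1.08 -1.7 ]
```

View pics/d2.png

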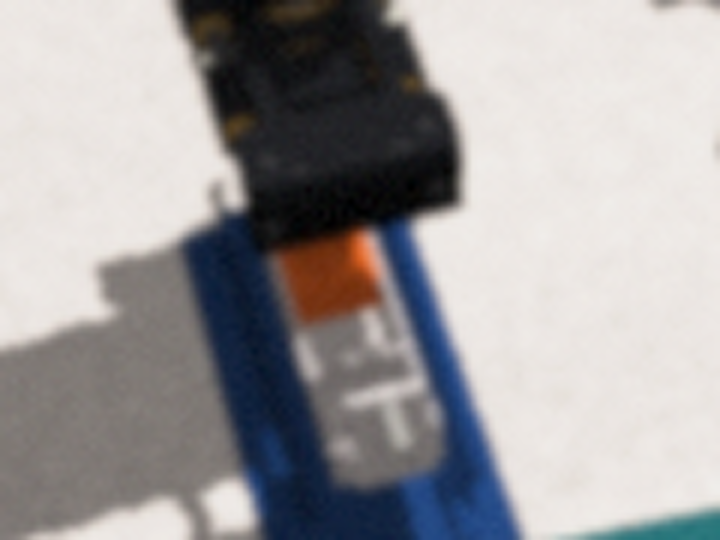

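Bucket is level and over the dock pocket. Lowering it.

```bash
python3 -m jog '[[0.001,0.008,0.001,0,0.4,0],[0,0.01,0,0,0,0],[0,0.01,0,0,0,0],[0,0.006,0,0,0,0],[0,0,0,0,0,0],[0,0,0,0,0,0]]'
python3 go.py .474 .0055 .0643 -86.5
```

```text
time: 15.48
ee_pos: [0.4748, 0.0057, 0.0817]
eef_rot: [0.02, -0.706, 0.708, -0.022]
ft_force: [0.9, -0.6, -3.1]
width: 0.0156
shift mm (tool now) [ 0.9 17.4  0.1] (tool after turn) [ 0.8 17.4  0.2] turn [-0.2  -0.1  -0.14] jawyaw -86.6
t 15.48 pos [0.4748 0.0057 0.0817] F [ 0.9 -0.6 -3.1] w 0.0156 q [ 0.51  0.2  -0.67  1.98  0.15  1.01 -1.74]
```

```bash
python3 -m jog '[[0,0.005,0,0,0,0],[0,0.005,0,0,0,0],[0,0.003,0,0,0,0],[0,0.003,0,0,0,0],[0,0,0,0,0,0]]'
python3 go.py .474 .0055 .0643 -86.5
```

```text
time: 15.9
ee_pos: [0.4756, 0.0058, 0.0648]
eef_rot: [0.02, -0.706, 0.708, -0.022]
ft_force: [0.3, -0.0, -2.2]
width: 0.0156
shift mm (tool now) [1.6 0.4 0.2] (tool after turn) [1.6 0.5 0.2] turn [-0.2  -0.1  -0.22] jawyaw -86.6
t 15.9 pos [0.4756 0.0058 0.0648] F [ 0.3 -0.  -2.2] w 0.0156 q [ 0.5   0.23 -0.66  2.    0.17  0.97 -1.76]
```

```bash
python3 -m jog '[[0,0.002,0,0,0,0],[0,0.001,0,0,0,0],[0,0,0,0,0,0]]'
python3 go.py .474 .0055 .0643 -86.5
python3 -m jog '[[0,0,0,0,0,0],[0,0,0,0,0,0],[0,0,0,0,0,0],[0,0,0,0,0,0],[0,-0.01,0,0,0,0],[0,-0.02,0,0,0,0],[0,-0.03,0,0,0,0],[0,-0.03,0,0,0,0],[0,-0.02,0,0,0,0],[0,0,0,0,0,0]]' 0.3 20
cat > caps.py <<'E'
from h import *
for n in('top','side'):
    c=r.camera(n); np.savez('/tmp/%s.npz'%n,**c); P=cloud(c); hsv=cv2.cvtColor(c['image'],cv2.COLOR_RGB2HSV); H,S,V=[hsv[...,i].astype(int) for i in range(3)]
    for nm,hm in(('blue',(H>105)&(H<130)),('red',(H<6)|(H>174))):
        m=hm&(S>110)&(V>70)&(P[...,2]>.034)&(P[...,2]<.09)&(P[...,0]>.3)&(P[...,0]<.6)&(P[...,1]<.15)&(P[...,1]>-.55)
        k,l,st,ce=cv2.connectedComponentsWithStats(m.astype(np.uint8))
        for i in range(1,k):
            if st[i,4]>20: print(n,nm,'A',st[i,4],'px',ce[i].round(1),px2w(c,*ce[i],.043).round(4)[:2],'zmed',np.median(P[l==i][:,2]).round(3))
E
python3 caps.py; python3 go.py .415 -.214 .15 3.5
```

```text
time: 16.15
ee_pos: [0.477, 0.0059, 0.0648]
eef_rot: [0.019, -0.705, 0.708, -0.023]
ft_force: [-1.8, 0.5, -3.8]
width: 0.0153
shift mm (tool now) [3.  0.4 0.2] (tool after turn) [3.  0.5 0.2] turn [-0.28 -0.1  -0.32] jawyaw -86.6
t 16.15 pos [0.477  0.0059 0.0648] F [-1.8  0.5 -3.8] w 0.0153 q [ 0.5   0.23 -0.66  1.99  0.17  0.97 -1.76]
time: 16.98
ee_pos: [0.4764, 0.0075, 0.1829]
eef_rot: [0.019, -0.706, 0.708, -0.024]
ft_force: [-0.1, 0.3, 0.5]
width: 0.0564
top blue A 57 px [384.5 276.1] [ 0.4989 -0.2041] zmed 0.045
top blue A 59 px [427.8 305.6] [ 0.4213 -0.3131] zmed 0.045
top blue A 62 px [389.  308.6] [ 0.415  -0.2134] zmed 0.045
top red A 58 px [473.9 275.5] [ 0.4968 -0.4342] zmed 0.044
side blue A 92 px [298.  314.9] [ 0.4976 -0.2063] zmed 0.046
side blue A 96 px [260.  327.1] [ 0.414  -0.2154] zmed 0.046
side blue A 111 px [271.  370.7] [ 0.42   -0.3152] zmed 0.046
side red A 143 px [323.7 423.3] [ 0.4953 -0.4362] zmed 0.046
shift mm (tool now) [ 73.6  29.9 217.1] (tool after turn) [-217.1   29.5   73.5] turn [ 3.0e-02  9.0e+01 -2.9e-01] jawyaw -86.5
t 17.08 pos [0.4751 0.0072 0.1795] F [-0.2 -0.  -0.5] w 0.056 q [ 0.55  0.07 -0.68  1.87  0.05  1.21 -1.66]
```

```bash
python3 -m jog '[[0,0,0.03,0,0,0],[0.007,0,0.03,0,0,0],[0.007,0,0.03,0,0,0],[0.007,0,0.03,0,0,0],[0.007,0,0.03,0,0,0],[0.007,0,0.02,0,0,0],[0,0,0,0,-7,0],[0,0,0,0,-7,0],[0,0,0,0,-7,0],[0,0,0,0,-7,0],[0,0,0,0,-7,0],[0,0,0,0,-7,0]]'>/dev/null
python3 -m jog '[[0,0,0,0,-7,0],[0,0,0,0,-7,0],[0,0,0,0,-7,0],[0,0,0,0,-7,0],[0,0,0,0,-7,0],[0,0,0,0,-7,0],[0,0,0,0,-4,0],[0,0,0,0,0,0]]' >/dev/null
python3 go.py .4145 -.2144 .08 3.5
python3 - <<'E'
from h import *
c=r.camera('side'); t=r.camera('top')
def draw(cam,crop,s,o,yaw,z0):
    im=cv2.resize(cam['image'][crop[1]:crop[3],crop[0]:crop[2],::-1],None,fx=s,fy=s,interpolation=2)
    ex=np.array([np.cos(yaw),np.sin(yaw),0]); ey=np.array([-np.sin(yaw),np.cos(yaw),0])
    def poly(hx,hy,z,cy,col):
        q=np.array([(w2px(cam,o+a*hx*ex+(cy+b*hy)*ey+[0,0,z0+z])-crop[:2]+.5)*s for a,b in((1,1),(1,-1),(-1,-1),(-1,1))])
        cv2.polylines(im,[np.int32(q*16)],True,col,1,cv2.LINE_AA,4)
    poly(.021,.093,.022,0,(0,255,0)); poly(.011,.008,.096,0,(255,255,0))
    for y in(-.072,-.033,.033,.072): poly(.018,.018,.022,y,(0,0,255))
    return im
o=np.array([.4765,.0059,0]); yaw=np.radians(3.4)
a=draw(c,(235,200,315,290),5,o,yaw,.006); b=draw(t,(255,255,355,320),4,o,yaw,.006)
out=np.zeros((450,800,3),np.uint8); out[:450,:400]=a; out[:260,400:]=b; cv2.imwrite('pics/b2.png',out)
E
```

```text
shift mm (tool now) [ 45.9  74.7 -20.6] (tool after turn) [ 44.9  74.8 -22.3] turn [ 1.82  0.88 -1.04] jawyaw 4.4
t 18.75 pos [ 0.434  -0.1682  0.1548] F [ 0.1 -0.8  0.1] w 0.0565 q [ 0.83  0.1  -0.58  1.9   0.05  1.19  0.31]
```

View pics/b2.png

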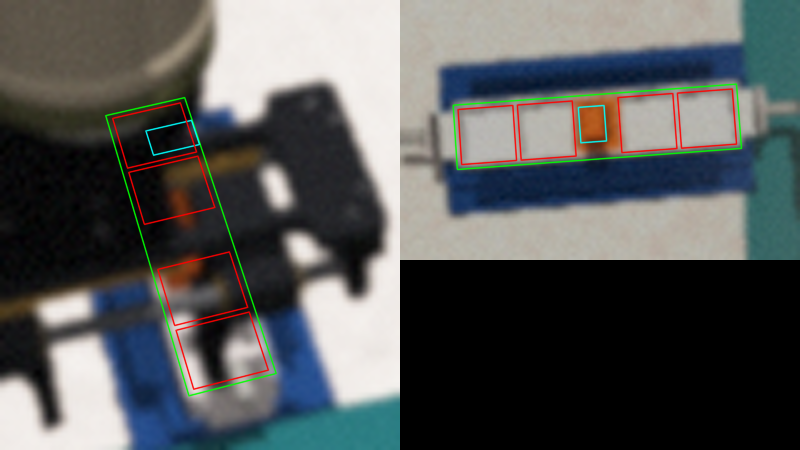

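```bash
python3 -m jog '[[0.015,0.01,-0.007,0.9,0.4,-0.5],[0.015,0.015,-0.007,0.9,0.4,-0.5],[0.015,0.01,-0.006,0,0,0],[0,0.008,0,0,0,0],[0,0,0,0,0,0],[0,0,0,0,0,0]]'>/dev/null
python3 go.py .4145 -.2144 .025 3.5
```

```text
shift mm (tool now) [ 0.3 83.9 -1. ] (tool after turn) [ 0.2 83.9 -1. ] turn [-0.   -1.13 -0.07] jawyaw 2.4
t 19.35 pos [ 0.4155 -0.2142  0.1089] F [0.2 0.  0.1] w 0.0565 q [ 0.88  0.13 -0.53  1.98  0.07  1.06  0.36]
```

```bash
python3 -m jog '[[0,0.012,-0.001,0,0,0],[0,0.018,0,0,0,0],[0,0.018,0,0,0,0],[0,0.014,0,0,0,0],[0,0.005,0,0,0,0],[0,0,0,0,0,0],[0,0,0,0,0,0]]'>/dev/null
python3 go.py .4145 -.2144 .025 3.5
```

```text
shift mm (tool now) [ 3.8 18.6 -5.5] (tool after turn) [ 3.6 18.6 -5.5] turn [-0.32 -1.19 -0.01] jawyaw 2.3
t 19.93 pos [ 0.4197 -0.2104  0.0436] F [-0.5 -0.2  0.4] w 0.0566 q [ 0.85  0.22 -0.52  2.03  0.14  0.91  0.3 ]
```

```bash
python3 -m jog '[[0.003,0.004,-0.004,0,0,0],[0.001,0.005,-0.002,0,0,0],[0,0.004,0,0,0,0],[0,0.003,0,0,0,0],[0,0,0,0,0,0]]'>/dev/null
python3 go.py .4145 -.2144 .025 3.5
python3 -m jog '[[0,0,0,0,0,0],[0,0,0,0,0,0],[0,0,0,0,0,0],[0,0,0,0,0,0],[0,0,0,0,0,0]]' -1 20
python3 go.py .4145 -.2144 .025 3.5
```

```text
shift mm (tool now) [-1.5  4.1 -0.8] (tool after turn) [-1.5  4.1 -0.7] turn [-0.53 -1.22  0.16] jawyaw 2.3
t 20.35 pos [ 0.4153 -0.2159  0.0291] F [ 0.5  0.3 -0.1] w 0.0568 q [ 0.86  0.24 -0.52  2.05  0.15  0.88  0.3 ]
time: 20.77
ee_pos: [0.4156, -0.216, 0.0294]
eef_rot: [-0.508, 0.487, -0.493, 0.512]
ft_force: [-0.6, -0.2, 0.3]
width: 0.031
shift mm (tool now) [-1.6  4.4 -1.1] (tool after turn) [-1.6  4.4 -1. ] turn [-0.55 -1.23  0.17] jawyaw 2.3
t 20.77 pos [ 0.4156 -0.216   0.0294] F [-0.6 -0.2  0.3] w 0.031 q [ 0.86  0.24 -0.52  2.05  0.15  0.88  0.3 ]
```

```bash
python3 -m jog '[[-0.001,0.004,0,0,0,0],[0,0.002,0,0,0,0],[0,0,0,0,0,0]]' -0.2 >/dev/null
python3 go.py .4145 -.2144 .025 3.5
python3 -m jog '[[0,0,0,0,0,0],[0,0,0,0,0,0],[0,0,0,0,0,0],[0,0,0,0,0,0]]' -1 20
python3 -m jog '[[0,-0.01,0,0,0,0],[0,-0.02,0,0,0,0],[0,-0.02,0,0,0,0],[0,-0.02,0,0,0,0],[0,0,0,0,0,0]]' 
python3 go.py .4808 -.066 .1 3.4
```

```text
shift mm (tool now) [-0.6 -2.  -1.2] (tool after turn) [-0.7 -2.  -1.2] turn [-0.57 -1.23  0.19] jawyaw 2.3
t 21.02 pos [ 0.4158 -0.215   0.023 ] F [-0.8  0.5  0.3] w 0.0341 q [ 0.85  0.25 -0.51  2.06  0.16  0.86  0.29]
time: 21.35
ee_pos: [0.4156, -0.2148, 0.0227]
eef_rot: [-0.508, 0.487, -0.493, 0.512]
ft_force: [-0.5, 0.6, -0.8]
width: 0.0271
time: 21.77
ee_pos: [0.414, -0.2134, 0.0968]
eef_rot: [-0.508, 0.488, -0.491, 0.512]
ft_force: [1.3, -0.0, -1.4]
width: 0.0274
shift mm (tool now) [-144.5   -2.7   72.8] (tool after turn) [-143.2   -3.2   75.5] turn [-0.41 -1.06 -0.01] jawyaw 2.3
t 21.77 pos [ 0.414  -0.2134  0.0968] F [ 1.3 -0.  -1.4] w 0.0274 q [ 0.89  0.13 -0.53  2.    0.08  1.02  0.36]
```

```bash
python3 -m jog '[[0,-0.014,0,0,0,0],[0,-0.014,0,0,0,0],[-0.02,-0.005,0.01,0,0,0],[-0.024,0,0.012,0,0,0],[-0.024,0,0.012,0,0,0],[-0.024,0,0.012,0,-0.5,0],[-0.024,0,0.012,0,-0.5,0],[-0.015,0,0.008,0,0,0],[0,0,0,0,0,0],[0,0,0,0,0,0]]' >/dev/null
python3 go.py .4808 -.066 .0327 3.4
```

```text
shift mm (tool now) [ -8.7 102.2   4.6] (tool after turn) [ -8.4 102.2   5.8] turn [-0.61 -0.21  0.16] jawyaw 3.2
t 22.6 pos [ 0.4756 -0.0747  0.1349] F [-0.1 -0.3 -0.7] w 0.0272 q [ 0.7   0.13 -0.67  1.92  0.09  1.11  0.04]
```

```bash
python3 -m jog '[[-0.005,0.005,0.003,-0.5,0,0],[-0.003,0.015,0.002,0,0,0],[0,0.017,0,0,0,0],[0,0.012,0,0,0,0],[0,0.004,0,0,0,0],[0,0,0,0,0,0],[0,0,0,0,0,0]]' >/dev/null
python3 go.py .4808 -.066 .0327 3.4
```

```text
shift mm (tool now) [-5.2 45.8  2.1] (tool after turn) [-4.9 45.9  2. ] turn [ 0.11 -0.66  0.27] jawyaw 2.7
t 23.18 pos [ 0.4791 -0.071   0.0786] F [ 0.2 -0.4 -0.8] w 0.0274 q [ 0.66  0.23 -0.66  1.96  0.17  1.01 -0.04]
```

```bash
python3 -m jog '[[-0.004,0.004,0.0015,0,-0.3,0],[-0.002,0.008,0,0,-0.3,0],[0,0.007,0,0,0,0],[0,0,0,0,0,0],[0,0,0,0,0,0]]' >/dev/null
python3 go.py .4808 -.066 .0327 3.4
```

```text
shift mm (tool now) [ 0.4 26.7 -0.6] (tool after turn) [ 0.6 26.7 -0.6] turn [-0.02 -0.08  0.34] jawyaw 3.3
t 23.6 pos [ 0.4814 -0.0654  0.0594] F [ 0.9 -0.7 -1.3] w 0.027 q [ 0.64  0.26 -0.66  1.97  0.2   0.97 -0.06]
```

```bash
python3 -m jog '[[0.0003,0.006,-0.0005,0,0,0],[0,0.007,0,0,0,0],[0,0.006,0,0,0,0],[0,0,0,0,0,0]]' >/dev/null
python3 go.py .4808 -.066 .0327 3.4;python3 -m jog '[[0,0.004,0,0,0,0],[0,0.003,0,0,0,0],[0,0,0,0,0,0]]' >/dev/null
python3 go.py .4808 -.066 .0327 3.4
```

```text
shift mm (tool now) [-0.1  6.1 -0.3] (tool after turn) [-0.1  6.1 -0.3] turn [-0.07 -0.09  0.37] jawyaw 3.3
t 23.93 pos [ 0.4811 -0.0661  0.0388] F [-0.2  0.5 -1. ] w 0.0275 q [ 0.63  0.29 -0.65  1.99  0.23  0.93 -0.08]
shift mm (tool now) [-0.3 -0.9 -0.2] (tool after turn) [-0.3 -0.9 -0.2] turn [-0.   -0.09  0.41] jawyaw 3.3
t 24.18 pos [ 0.481  -0.0663  0.0318] F [-1.8  0.7  2.1] w 0.0278 q [ 0.62  0.3  -0.65  1.99  0.24  0.92 -0.09]
```

```bash
python3 -m jog '[[0,-0.001,0,0,0,0],[0,0,0,0,0,0],[0,0,0,0,0,0],[0,-0.01,0,0,0,0],[0,-0.02,0,0,0,0],[0,-0.025,0,0,0,0],[0,-0.025,0,0,0,0],[0,-0.02,0,0,0,0],[0.01,0,0,0,0,0],[0.02,0,0,0,0,0],[0.02,0,0,0,0,0],[0.02,0,0,0,0,0]]' 0.3 >/dev/null
python3 caps.py|grep -v red
python3 go.py .4982 -.2052 .1 3.5
```

```text
top blue A 57 px [330.6 283. ] [ 0.483  -0.0646] zmed 0.055
top blue A 58 px [427.9 305.5] [ 0.4216 -0.3133] zmed 0.045
side blue A 63 px [278.4 263.4] [ 0.4823 -0.0598] zmed 0.056
side blue A 92 px [297.9 314.8] [ 0.4974 -0.2061] zmed 0.046
side blue A 110 px [270.9 370.6] [ 0.4199 -0.3151] zmed 0.046
shift mm (tool now) [69.7 43.3  7.7] (tool after turn) [70.  42.7  7.9] turn [-0.21  0.06  0.43] jawyaw 3.6
t 25.28 pos [ 0.486  -0.1358  0.1427] F [-0.7  0.5 -0. ] w 0.0567 q [ 0.75  0.18 -0.63  1.85  0.12  1.14  0.15]
```

```bash
python3 -m jog '[[0.02,0.005,0.002,0,0,0],[0.022,0.008,0.003,0,0,0],[0.02,0.01,0.003,0,0,0],[0,0.01,0,0,0,0],[0,0,0,0,0,0],[0,0,0,0,0,0]]' >/dev/null
python3 go.py .4982 -.2052 .023 3.5
```

```text
shift mm (tool now) [ 6.1 86.6 -1. ] (tool after turn) [ 6.7 86.6 -0.6] turn [-0.25  0.1   0.38] jawyaw 3.6
t 25.78 pos [ 0.4983 -0.1985  0.1096] F [-0.5  0.4  0.1] w 0.0566 q [ 0.8   0.28 -0.58  1.81  0.18  1.09  0.22]
```

```bash
python3 -m jog '[[0.003,0.012,0,0,0,0],[0.002,0.015,0,0,0,0],[0.001,0.015,0,0,0,0],[0,0.008,0,0,0,0],[0,0,0,0,0,0],[0,0,0,0,0,0]]' >/dev/null
python3 go.py .4982 -.2052 .023 3.5; python3 -m jog '[[0,0,0,0,0,0]]'>/dev/null; python3 go.py .4982 -.2052 .023 3.5|head -1
```

```text
shift mm (tool now) [ 3.9 35.1 -2.4] (tool after turn) [ 4.1 35.1 -2.1] turn [-0.4   0.44  0.39] jawyaw 3.9
t 26.28 pos [ 0.5001 -0.201   0.0581] F [ 0.  -0.6 -0.7] w 0.0562 q [ 0.78  0.35 -0.56  1.85  0.23  0.99  0.19]
shift mm (tool now) [ 4.2 35.4 -2.6] (tool after turn) [ 4.5 35.4 -2.3] turn [-0.41  0.48  0.39] jawyaw 4.0
```

```bash
python3 -m jog '[[0.003,0.008,-0.002,0,0,0],[0.001,0.009,-0.001,0,0,0],[0.001,0.009,0,0,0,0],[0,0.006,0,0,0,0],[0,0,0,0,0,0],[0,0,0,0,0,0]]' >/dev/null
python3 go.py .4982 -.2052 .023 3.5
```

```text
shift mm (tool now) [-1.8  1.7 -0.2] (tool after turn) [-1.7  1.7 -0.2] turn [-0.54  0.48  0.49] jawyaw 4.0
t 26.87 pos [ 0.4985 -0.2069  0.0247] F [0.2 0.2 0.2] w 0.0567 q [ 0.77  0.4  -0.54  1.88  0.26  0.93  0.18]
```

```bash
python3 -m jog '[[-0.001,0.002,0,0,0,0],[0,0,0,0,0,0],[0,0,0,0,0,0],[0,0,0,0,0,0],[0,0,0,0,0,0],[0,0,0,0,0,0],[0,0,0,0,0,0],[0,0,0,0,0,0]]' -1 20
python3 -m jog '[[0,-0.01,0,0,0,0],[0,-0.02,0,0,0,0],[0,-0.025,0,0,0,0],[0,-0.025,0,0,0,0],[0,-0.025,0,0,0,0],[0,-0.02,0,0,0,0],[0,0,0,0,0,0]]' 
python3 go.py .4722 .0778 .15 3.4
```

```text
time: 27.53
ee_pos: [0.499, -0.2057, 0.0232]
eef_rot: [-0.517, 0.477, -0.487, 0.518]
ft_force: [-0.3, 0.0, -1.0]
width: 0.0272
time: 28.12
ee_pos: [0.4964, -0.2032, 0.1563]
eef_rot: [-0.517, 0.478, -0.485, 0.518]
ft_force: [1.2, 0.2, -0.4]
width: 0.0273
shift mm (tool now) [-282.     4.5   -4. ] (tool after turn) [-281.9    6.3   -7.4] turn [-0.46  0.7   0.36] jawyaw 4.1
t 28.12 pos [ 0.4964 -0.2032  0.1563] F [ 1.2  0.2 -0.4] w 0.0273 q [ 0.82  0.23 -0.59  1.77  0.14  1.18  0.27]
```

```bash
python3 -m jog '[[-0.01,0,0,0,0,0],[-0.02,0,0,0,0,0],[-0.026,0,0,0,0.3,0],[-0.026,0,-0.001,0,0.3,0],[-0.026,0,-0.001,0,0,0],[-0.026,0,-0.001,-0.4,0,0],[-0.026,0,-0.001,0,0,0.3],[-0.026,0,-0.001,0,0,0],[-0.026,0,0,0,0,0],[-0.024,0,0,0,0,0],[-0.02,0,0,0,0,0],[-0.01,0,0,0,0,0]]' >/dev/null;python3 -m jog '[[0,0,0,0,0,0],[0,0,0,0,0,0]]'>/dev/null;python3 go.py .4722 .0778 .0332 3.4
```

```text
shift mm (tool now) [  5.2 114.   10.3] (tool after turn) [  5.2 114.1   9.1] turn [0.64 0.32 0.02] jawyaw 3.7
t 29.28 pos [0.4628 0.0825 0.1473] F [ 0.9 -0.5 -0.4] w 0.0275 q [ 0.51  0.13 -0.82  1.91  0.1   1.16 -0.28]
```

```bash
python3 -m jog '[[0.003,0.005,0.006,0.5,0.2,0],[0.001,0.015,0.003,0,0,0],[0,0.018,0,0,0,0],[0,0.016,0,0,0,0],[0,0.006,0,0,0,0],[0,0,0,0,0,0],[0,0,0,0,0,0]]' >/dev/null
python3 go.py .4722 .0778 .0332 3.4
```

```text
shift mm (tool now) [-6.7 48.8 -0.9] (tool after turn) [-6.6 48.8 -0.9] turn [ 0.1  -0.43  0.14] jawyaw 3.0
t 29.87 pos [0.4735 0.0713 0.082 ] F [ 0.   0.9 -1.3] w 0.0272 q [ 0.48  0.23 -0.79  1.96  0.2   1.02 -0.35]
```

```bash
python3 -m jog '[[-0.005,0.004,-0.001,0,-0.3,0],[-0.002,0.009,0,0,0,0],[0,0.009,0,0,0,0],[0,0,0,0,0,0],[0,0,0,0,0,0]]' >/dev/null
python3 go.py .4722 .0778 .0332 3.4
```

```text
shift mm (tool now) [ 0.3 26.6 -1.5] (tool after turn) [ 0.4 26.6 -1.5] turn [-0.1  -0.19  0.16] jawyaw 3.2
t 30.28 pos [0.4736 0.0783 0.0598] F [ 0.4 -0.6 -0.9] w 0.0272 q [ 0.45  0.27 -0.78  1.98  0.23  0.98 -0.39]
```

```bash
python3 -m jog '[[0.0003,0.006,-0.0015,0,0,0],[0,0.007,0,0,0,0],[0,0.006,0,0,0,0],[0,0,0,0,0,0]]' >/dev/null
python3 go.py .4722 .0778 .0332 3.4;python3 -m jog '[[0,0.004,0,0,0,0],[0,0.003,0,0,0,0],[0,0,0,0,0,0]]' >/dev/null
python3 go.py .4722 .0778 .0332 3.4
```

```text
shift mm (tool now) [ 0.   6.1 -0.1] (tool after turn) [ 0.   6.1 -0.1] turn [-0.15 -0.17  0.18] jawyaw 3.2
t 30.62 pos [0.4723 0.0778 0.0393] F [-0.  -1.1 -0.6] w 0.0273 q [ 0.44  0.3  -0.77  2.    0.26  0.93 -0.41]
shift mm (tool now) [ 0.2 -1.1  0. ] (tool after turn) [ 0.2 -1.1  0. ] turn [-0.1  -0.17  0.21] jawyaw 3.2
t 30.87 pos [0.4722 0.078  0.0321] F [-1.8 -1.   3.7] w 0.0271 q [ 0.43  0.31 -0.76  2.01  0.28  0.92 -0.42]
```

Seated. I'll release, rise and go to the third vial.

```bash
python3 -m jog '[[0,-0.001,0,0,0,0],[0,0,0,0,0,0],[0,0,0,0,0,0],[0,-0.01,0,0,0,0],[0,-0.02,0,0,0,0],[0,-0.025,0,0,0,0],[0,-0.025,0,0,0,0],[0,-0.025,0,0,0,0],[0,0,0,0,0,0]]' 0.3 >/dev/null
python3 -m jog '[[0.02,0,0,0,0,0],[0.03,0,-0.003,0,0,0],[0.032,0,-0.005,0,0,0],[0.032,0,-0.006,0,0,0],[0.032,0,-0.006,0,0,0],[0.032,0,-0.006,0,0,0],[0.032,0,-0.006,0,0,0],[0.032,0,-0.006,0,0,0],[0.032,0,-0.006,0,0,0],[0.032,0,-0.006,0,0,0],[0.03,0,0,0,0,0],[0.02,0,0,0,0,0]]' >/dev/null
python3 caps.py|grep -v red
python3 go.py .4206 -.3142 .1 3.5
```

```text
top blue A 55 px [330.6 283. ] [ 0.4832 -0.0645] zmed 0.056
top blue A 60 px [275.  287.5] [0.4736 0.0796] zmed 0.055
side blue A 109 px [271.1 370.7] [ 0.4202 -0.3152] zmed 0.046
shift mm (tool now) [ 23.1  54.3 -26.4] (tool after turn) [ 23.6  54.6 -25.4] turn [-0.82  0.47  0.27] jawyaw 4.0
t 32.72 pos [ 0.4446 -0.2891  0.1546] F [-0.2  0.2 -0.3] w 0.0564 q [ 0.94  0.2  -0.5   1.79  0.1   1.16  0.48]
```

```bash
python3 -m jog '[[0.01,0.01,-0.012,-0.4,0,0],[0.009,0.016,-0.01,-0.4,0,0],[0.002,0.018,-0.003,0,0,0],[0,0.012,0,0,0,0],[0,0,0,0,0,0],[0,0,0,0,0,0]]' >/dev/null
python3 go.py .4206 -.3142 .023 3.5
```

```text
shift mm (tool now) [ 4.2 74.5 -1.3] (tool after turn) [ 4.5 74.5 -1.1] turn [-0.13  0.72  0.23] jawyaw 4.2
t 33.22 pos [ 0.4214 -0.3096  0.0975] F [ 1.1  0.2 -0.1] w 0.0566 q [ 0.97  0.25 -0.48  1.86  0.13  1.05  0.51]
```

```bash
python3 -m jog '[[0.003,0.01,-0.001,0,0.4,0],[0.001,0.014,0,0,0,0],[0,0.014,0,0,0,0],[0,0.006,0,0,0,0],[0,0,0,0,0,0],[0,0,0,0,0,0]]' >/dev/null
python3 go.py .4206 -.3142 .027 3.5
```

```text
shift mm (tool now) [ 0.7 27.3 -4.1] (tool after turn) [ 0.9 27.3 -3.9] turn [-0.41  0.48  0.4 ] jawyaw 4.0
t 33.72 pos [ 0.4244 -0.3131  0.0543] F [ 0.2 -0.3  0.4] w 0.0569 q [ 0.95  0.32 -0.46  1.89  0.17  0.96  0.48]
```

```bash
python3 -m jog '[[0.0005,0.006,-0.003,0,0,0],[0.0005,0.007,-0.001,0,0,0],[0,0.007,0,0,0,0],[0,0.004,0,0,0,0],[0,0,0,0,0,0],[0,0,0,0,0,0]]' >/dev/null
python3 go.py .4206 -.3142 .027 3.5
```

```text
shift mm (tool now) [-1.2  2.8 -0.8] (tool after turn) [-1.2  2.8 -0.8] turn [-0.54  0.48  0.53] jawyaw 4.0
t 34.22 pos [ 0.4214 -0.3154  0.0298] F [ 0.3  0.2 -0. ] w 0.0565 q [ 0.95  0.35 -0.45  1.91  0.19  0.91  0.47]
```

```bash
python3 -m jog '[[-0.001,0.003,-0.0005,0,0,0],[0,0.001,0,0,0,0],[0,0,0,0,0,0],[0,0,0,0,0,0],[0,0,0,0,0,0],[0,0,0,0,0,0],[0,0,0,0,0,0],[0,0,0,0,0,0]]' -1 20
python3 -m jog '[[0,-0.01,0,0,0,0],[0,-0.02,0,0,0,0],[0,-0.025,0,0,0,0],[0,-0.025,0,0,0,0],[0,-0.025,0,0,0,0],[0,-0.02,0,0,0,0],[0,0,0,0,0,0]]' 
python3 go.py .4785 -.027 .16 3.4
```

```text
time: 34.88
ee_pos: [0.4212, -0.3144, 0.026]
eef_rot: [-0.517, 0.477, -0.487, 0.517]
ft_force: [0.9, 0.5, -1.2]
width: 0.0273
time: 35.47
ee_pos: [0.419, -0.3116, 0.1592]
eef_rot: [-0.517, 0.478, -0.486, 0.518]
ft_force: [-0.1, -0.2, -0.5]
width: 0.0274
shift mm (tool now) [-279.6   -2.    79.6] (tool after turn) [-280.6   -0.8   76.3] turn [-0.48  0.68  0.39] jawyaw 4.1
t 35.47 pos [ 0.419  -0.3116  0.1592] F [-0.1 -0.2 -0.5] w 0.0274 q [ 0.99  0.18 -0.48  1.8   0.09  1.17  0.55]
```

```bash
python3 -m jog '[[-0.01,0,0.003,0,0,0],[-0.02,0,0.006,0,0,0],[-0.026,0,0.008,0,0.3,0],[-0.026,0,0.008,0,0.3,0],[-0.026,0,0.008,0,0,0],[-0.026,0,0.008,-0.4,0,0],[-0.026,0,0.008,0,0,0.3],[-0.026,0,0.008,0,0,0],[-0.026,0,0.008,0,0,0],[-0.024,0,0.006,0,0,0],[-0.02,0,0.003,0,0,0],[-0.01,0,0,0,0,0]]' >/dev/null;python3 -m jog '[[0,0,0,0,0,0],[0,0,0,0,0,0]]'>/dev/null;python3 go.py .4785 -.027 .036 3.4
```

```text
shift mm (tool now) [  8.3 114.9   8.1] (tool after turn) [  8.1 115.    7.1] turn [ 0.55  0.24 -0.1 ] jawyaw 3.6
t 36.63 pos [ 0.471  -0.0193  0.151 ] F [ 0.4 -0.5 -1.2] w 0.0272 q [ 0.65  0.11 -0.74  1.91  0.08  1.16 -0.05]
```

```bash
python3 -m jog '[[0.005,0.003,0.005,0.5,0.2,0],[0.002,0.013,0.002,0,0,0],[0,0.015,0,0,0,0],[0,0.01,0,0,0,0],[0,0,0,0,0,0],[0,0,0,0,0,0]]' >/dev/null
python3 go.py .4785 -.027 .036 3.4
```

```text
shift mm (tool now) [-8.4 70.8  0.1] (tool after turn) [-8.4 70.8  0.2] turn [-0.01 -0.61  0.05] jawyaw 2.8
t 37.13 pos [ 0.4788 -0.0354  0.1068] F [-0.5 -0.4 -0.2] w 0.0272 q [ 0.65  0.18 -0.72  1.94  0.14  1.06 -0.08]
```

```bash
python3 -m jog '[[-0.005,0.002,0,0,-0.4,0],[-0.002,0.008,0,0,0,0],[0,0.008,0,0,0,0],[0,0,0,0,0,0],[0,0,0,0,0,0]]' >/dev/null
python3 go.py .4785 -.027 .036 3.4
```

```text
shift mm (tool now) [-2.  52.4 -0.9] (tool after turn) [-1.9 52.4 -0.8] turn [-0.13 -0.26  0.09] jawyaw 3.1
t 37.55 pos [ 0.4794 -0.0289  0.0884] F [0.9 0.1 0.1] w 0.0274 q [ 0.63  0.21 -0.72  1.96  0.16  1.03 -0.11]
```

```bash
python3 -m jog '[[-0.0015,0.006,-0.001,0,-0.2,0],[0,0.009,0,0,0,0],[0,0.01,0,0,0,0],[0,0.004,0,0,0,0],[0,0,0,0,0,0],[0,0,0,0,0,0]]' >/dev/null
python3 go.py .4785 -.027 .036 3.4
```

```text
shift mm (tool now) [-0.1 20.   0.4] (tool after turn) [-0.  20.   0.4] turn [-0.11 -0.01  0.08] jawyaw 3.4
t 38.05 pos [ 0.4781 -0.0271  0.056 ] F [-0.1  0.7 -0.1] w 0.0267 q [ 0.61  0.26 -0.71  1.99  0.21  0.96 -0.14]
```

```bash
python3 -m jog '[[0,0.006,0,0,0,0],[0,0.007,0,0,0,0],[0,0,0,0,0,0],[0,0,0,0,0,0]]' >/dev/null
python3 go.py .4785 -.027 .036 3.4;python3 -m jog '[[0,0.004,0,0,0,0],[0,0.003,0,0,0,0],[0,0,0,0,0,0]]' >/dev/null
python3 go.py .4785 -.027 .036 3.4
```

```text
shift mm (tool now) [-0.2  5.9  0.1] (tool after turn) [-0.2  5.9  0.1] turn [-0.14 -0.02  0.08] jawyaw 3.4
t 38.38 pos [ 0.4784 -0.0272  0.0419] F [-0.2 -0.7 -0.6] w 0.027 q [ 0.6   0.28 -0.7   2.    0.23  0.93 -0.16]
shift mm (tool now) [-0.2 -0.7 -0.2] (tool after turn) [-0.2 -0.7 -0.2] turn [-0.15 -0.03  0.12] jawyaw 3.4
t 38.63 pos [ 0.4787 -0.0272  0.0353] F [-0.6 -0.   0.8] w 0.0275 q [ 0.59  0.29 -0.7   2.01  0.24  0.92 -0.17]
```

```bash
python3 -m jog '[[0,-0.001,0,0,0,0],[0,0,0,0,0,0],[0,0,0,0,0,0],[0,-0.01,0,0,0,0],[0,-0.02,0,0,0,0],[0,-0.025,0,0,0,0],[0,-0.025,0,0,0,0],[0,-0.025,0,0,0,0],[0,-0.025,0,0,0,0],[0,0,0,0,0,0]]' 0.3 >/dev/null
python3 -m jog '[[0,0,0,0,7,0],[0,0,0,0,7,0],[0,0,0,0,7,0],[0,0,0,0,7,0],[0,0,0,0,7,0],[0,0,0,0,7,0],[0,0,0,0,7,0],[0,0,0,0,7,0],[0,0,0,0,7,0],[0,0,0,0,7,0],[0,0,0,0,7,0],[0,0,0,0,7,0]]' 0.1 >/dev/null
python3 go.py .477 .0059 .0648 -86.6; python3 caps.py
python3 - <<'E'
from h import *
a=load('top')['image'][245:325,250:360,::-1]; b=load('side')['image'][200:300,230:330,::-1]
o=np.zeros((400,800,3),np.uint8); o[:291,:400]=cv2.resize(a,(400,291),interpolation=2); o[:,400:]=cv2.resize(b,(400,400),interpolation=2); cv2.imwrite('pics/v3.png',o)
E
```

```text
shift mm (tool now) [ -0.8 118.5 -30.1] (tool after turn) [ 1.000e-01  1.185e+02 -2.980e+01] turn [-0.18  4.3  -0.68] jawyaw -82.3
t 40.47 pos [ 0.4788 -0.0238  0.1833] F [-0.6 -0.2  0.9] w 0.0477 q [ 0.6   0.07 -0.66  1.87  0.05  1.21 -1.52]
top red A 58 px [473.9 275.5] [ 0.4969 -0.4341] zmed 0.046
side blue A 21 px [265.2 221.8] [0.474  0.0797] zmed 0.056
side blue A 64 px [274.1 250.9] [ 0.4792 -0.0199] zmed 0.056
side blue A 69 px [278.3 263. ] [ 0.4822 -0.0586] zmed 0.056
side red A 141 px [323.9 423.2] [ 0.4956 -0.4362] zmed 0.046
```

View pics/v3.png

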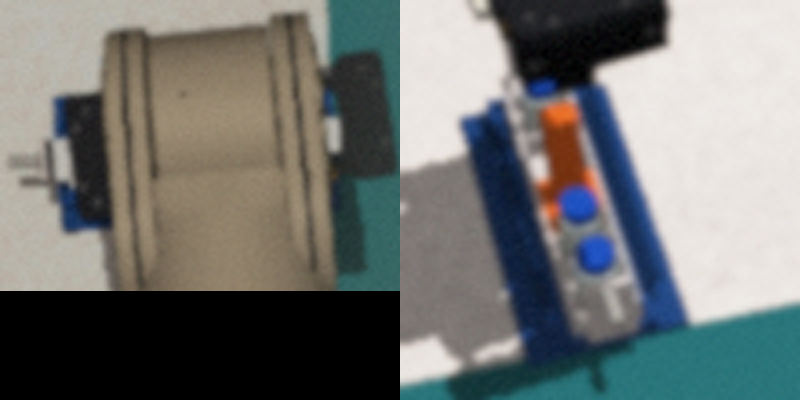

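All three blue caps at the right height (z≈0.056) in compartments. Regrip the handle.

```bash
python3 -m jog '[[0,0,-0.01,0,2,0],[0,0.01,-0.01,0,2,-0.6],[0,0.012,-0.007,0,0,0],[0,0.012,0,0,0,0],[0,0,0,0,0,0],[0,0,0,0,0,0]]' >/dev/null
python3 go.py .477 .0059 .0648 -86.6
```

```text
shift mm (tool now) [-0.8 83.8 -1.6] (tool after turn) [-1.  83.8 -1.4] turn [-0.19  1.96 -0.2 ] jawyaw -84.6
t 41.07 pos [0.4761 0.0045 0.1486] F [0.4 0.3 0.7] w 0.048 q [ 0.55  0.11 -0.69  1.91  0.08  1.14 -1.65]
```

```bash
python3 -m jog '[[-0.0005,0.008,-0.0015,0,1,0],[0,0.012,0,0,1,0],[0,0.012,0,0,0,0],[0,0.008,0,0,0,0],[0,0,0,0,0,0],[0,0,0,0,0,0]]' >/dev/null
python3 go.py .477 .0059 .0648 -86.6
```

```text
shift mm (tool now) [ 0.1 40.6 -0.8] (tool after turn) [-0.1 40.6 -0.7] turn [-0.2  -0.09 -0.28] jawyaw -86.7
t 41.57 pos [0.477  0.0052 0.1054] F [ 0.2 -1.2  0.2] w 0.0478 q [ 0.53  0.17 -0.68  1.96  0.13  1.05 -1.72]
```

```bash
python3 -m jog '[[0,0.008,-0.0005,0,0,0],[0,0.01,0,0,0,0],[0,0.009,0,0,0,0],[0,0.004,0,0,0,0],[0,0,0,0,0,0],[0,0,0,0,0,0]]' >/dev/null
python3 go.py .477 .0059 .0648 -86.6
```

```text
shift mm (tool now) [ 0.5  6.7 -0.4] (tool after turn) [ 0.5  6.7 -0.4] turn [-0.2  -0.12 -0.32] jawyaw -86.7
t 42.07 pos [0.4775 0.0055 0.0715] F [0.1 0.1 0. ] w 0.0482 q [ 0.52  0.22 -0.68  1.99  0.17  0.98 -1.76]
```

```bash
python3 -m jog '[[0,0.004,-0.0004,0,0,0],[0,0.001,0,0,0,0],[0,0,0,0,0,0],[0,0,0,0,0,0]]' >/dev/null
python3 -m jog '[[0,0,0,0,0,0],[0,0,0,0,0,0],[0,0,0,0,0,0],[0,0,0,0,0,0],[0,0,0,0,0,0],[0,0,0,0,0,0]]' -1 20
python3 -m jog '[[0,0,0,0,0,0],[0,0,0,0,0,0],[0,0,0,0,0,0]]' -1 58; python3 go.py .477 .0059 .0648 -86.6
python3 -m jog '[[0,-0.004,0,0,0,0],[0,-0.006,0,0,0,0],[0,-0.008,0,0,0,0],[0,-0.012,0,0,0,0],[0,-0.015,0,0,0,0],[0,-0.015,0,0,0,0],[0,-0.018,0,0,0,0],[0,-0.018,0,0,0,0],[0,-0.018,0,0,0,0],[0,-0.01,0,0,0,0],[0,0,0,0,0,0]]'; python3 go.py .4765 .3315 .22 -84
```

```text
time: 42.9
ee_pos: [0.4785, 0.0059, 0.0673]
eef_rot: [0.017, -0.705, 0.708, -0.023]
ft_force: [0.2, -4.7, -0.6]
width: 0.0159
time: 43.15
ee_pos: [0.4785, 0.0059, 0.0673]
eef_rot: [0.017, -0.705, 0.708, -0.023]
ft_force: [0.4, -0.3, -0.1]
width: 0.0155
shift mm (tool now) [ 1.6  2.5 -0.1] (tool after turn) [ 1.5  2.5 -0.1] turn [-0.23 -0.11 -0.45] jawyaw -86.7
t 43.15 pos [0.4785 0.0059 0.0673] F [ 0.4 -0.3 -0.1] w 0.0155 q [ 0.51  0.23 -0.67  1.99  0.18  0.97 -1.76]
time: 44.07
ee_pos: [0.4726, 0.0071, 0.198]
eef_rot: [0.022, -0.706, 0.708, -0.02]
ft_force: [0.7, -0.4, -5.9]
width: 0.0155
shift mm (tool now) [ -23.1  -22.8 -323.6] (tool after turn) [ -37.8  -22.  -322.2] turn [-0.13 -2.6   0.1 ] jawyaw -86.6
t 44.07 pos [0.4726 0.0071 0.198 ] F [ 0.7 -0.4 -5.9] w 0.0155 q [ 0.56  0.06 -0.69  1.85  0.04  1.25 -1.65]
```

```bash
python3 -m jog '[[-0.001,-0.002,-0.008,0,0,0],[-0.001,-0.003,-0.016,0,0,0],[-0.002,-0.003,-0.022,0,-0.3,0],[-0.002,-0.003,-0.025,0,-0.3,0],[-0.002,-0.003,-0.025,0,-0.3,0],[-0.002,-0.003,-0.025,0,-0.3,0],[-0.002,-0.003,-0.025,0,-0.3,0],[-0.002,-0.002,-0.025,0,-0.3,0],[-0.002,0,-0.025,0,-0.3,0],[-0.002,0,-0.025,0,-0.3,0],[-0.002,0,-0.02,0,0,0],[-0.002,0,-0.015,0,0,0]]'>/dev/null; python3 go.py .4785 .3315 .22 -84.2
```

```text
shift mm (tool now) [-16.  -11.5 -54.2] (tool after turn) [-16.5 -11.1 -54.1] turn [-0.15 -0.3   1.01] jawyaw -84.5
t 45.07 pos [0.4676 0.276  0.2089] F [-0.4  0.  -6.6] w 0.0159 q [ 0.14  0.28 -0.89  1.65  0.22  1.33 -2.25]
```

```bash
python3 -m jog '[[-0.005,-0.004,-0.012,0,0,0.3],[-0.005,-0.004,-0.012,0,0,0.4],[-0.003,-0.003,-0.01,0,-0.2,0],[0,0,-0.006,0,0,0],[0,0,0,0,0,0],[0,0,0,0,0,0]]'>/dev/null; python3 go.py .4785 .3315 .16 -84.2
```

```text
shift mm (tool now) [-9.9 52.3 -4.7] (tool after turn) [-9.  52.5 -4.7] turn [-0.06  0.42  0.99] jawyaw -83.8
t 45.57 pos [0.4701 0.3259 0.2125] F [ 0.1 -0.  -6.3] w 0.0152 q [ 0.03  0.36 -0.89  1.57  0.27  1.36 -2.34]
```

```bash
python3 -m jog '[[-0.005,0.003,-0.003,0,0.3,0.4],[-0.004,0.006,-0.001,0,0.1,0.4],[-0.001,0.01,0,0,0,0.2],[0,0.008,0,0,0,0],[0,0,0,0,0,0],[0,0,0,0,0,0]]'>/dev/null; python3 go.py .4785 .3315 .145 -84.2
python3 - <<'E'
from h import *
c=r.camera('top'); t=r.camera('side')
def draw(cam,crop,s,items):
    im=cv2.resize(cam['image'][crop[1]:crop[3],crop[0]:crop[2],::-1],None,fx=s,fy=s,interpolation=2)
    for o,yaw,hx,hy,cy,z,col in items:
        ex=np.array([np.cos(yaw),np.sin(yaw),0]); ey=np.array([-np.sin(yaw),np.cos(yaw),0])
        q=np.array([(w2px(cam,np.array(o)+a*hx*ex+(cy+b*hy)*ey+[0,0,z])-crop[:2]+.5)*s for a,b in((1,1),(1,-1),(-1,-1),(-1,1))])
        cv2.polylines(im,[np.int32(q*16)],True,col,1,cv2.LINE_AA,4)
    return im
p=r.read_state()['ee_pos']; bz=p[2]-.0613
S=([.4770,.3315,0],np.radians(6)); B=([p[0]-.001,p[1],bz],np.radians(5.9))
it=[(*S,.05,.135,0,.012,(0,255,255)),(*S,.0145,.006,.12,.129,(0,255,0)),(*S,.0145,.006,-.12,.129,(0,255,0)),
 (*B,.004,.0115,.1205,.060,(0,0,255)),(*B,.004,.0115,-.1205,.060,(0,0,255)),(*B,.021,.093,0,.022,(255,0,255))]
a=draw(c,(105,240,255,330),4,it); b=draw(t,(195,70,325,210),4,it)
o=np.zeros((600,800,3),np.uint8); o[:380,:][:360,:500]=a[:,:500] if False else cv2.resize(a,(500,300)); o[:,:][:320,500:797]=cv2.resize(b,(297,320)); 
cv2.imwrite('pics/s1.png',np.hstack([cv2.resize(a,(440,264)),]) ); 
o=np.zeros((480,800,3),np.uint8); o[:216,:360]=cv2.resize(a,(360,216)); o[:474,360:]=cv2.resize(b,(440,474)); cv2.imwrite('pics/s1.png',o)
E
```

```text
shift mm (tool now) [ 1.5 35.  -4.2] (tool after turn) [ 1.5 35.  -4. ] turn [-0.25 -0.24  0.02] jawyaw -84.4
t 46.07 pos [0.4804 0.3276 0.18  ] F [-0.1  0.4 -6. ] w 0.0154 q [ 0.02  0.39 -0.87  1.6   0.31  1.3  -2.38]Traceback (most recent call last):
  File "<stdin>", line 15, in <module>
ValueError: could not broadcast input array from shape (300,500,3) into shape (360,500,3)
```

Run:
```python
from h import *
c=r.camera('top'); t=r.camera('side')
def draw(cam,crop,s,items):
    im=cv2.resize(cam['image'][crop[1]:crop[3],crop[0]:crop[2],::-1],None,fx=s,fy=s,interpolation=2)
    for o,yaw,hx,hy,cy,z,col in items:
        ex=np.array([np.cos(yaw),np.sin(yaw),0]); ey=np.array([-np.sin(yaw),np.cos(yaw),0])
        q=np.array([(w2px(cam,np.array(o)+a*hx*ex+(cy+b*hy)*ey+[0,0,z])-crop[:2]+.5)*s for a,b in((1,1),(1,-1),(-1,-1),(-1,1))])
        cv2.polylines(im,[np.int32(q*16)],True,col,1,cv2.LINE_AA,4)
    return im
p=r.read_state()['ee_pos']; bz=p[2]-.0613
S=([.4770,.3315,0],np.radians(6)); B=([p[0]-.001,p[1],bz],np.radians(5.9))
it=[(*S,.05,.135,0,.012,(0,255,255)),(*S,.0145,.006,.12,.129,(0,255,0)),(*S,.0145,.006,-.12,.129,(0,255,0)),
 (*B,.004,.0115,.1205,.060,(0,0,255)),(*B,.004,.0115,-.1205,.060,(0,0,255)),(*B,.021,.093,0,.022,(255,0,255))]
a=draw(c,(105,240,255,330),4,it); b=draw(t,(195,70,325,210),4,it)
o=np.zeros((480,800,3),np.uint8); o[:216,:360]=cv2.resize(a,(360,216)); o[:474,360:]=cv2.resize(b,(440,474)); cv2.imwrite('pics/s1.png',o)
```

```text
(no output)
```

View pics/s1.png

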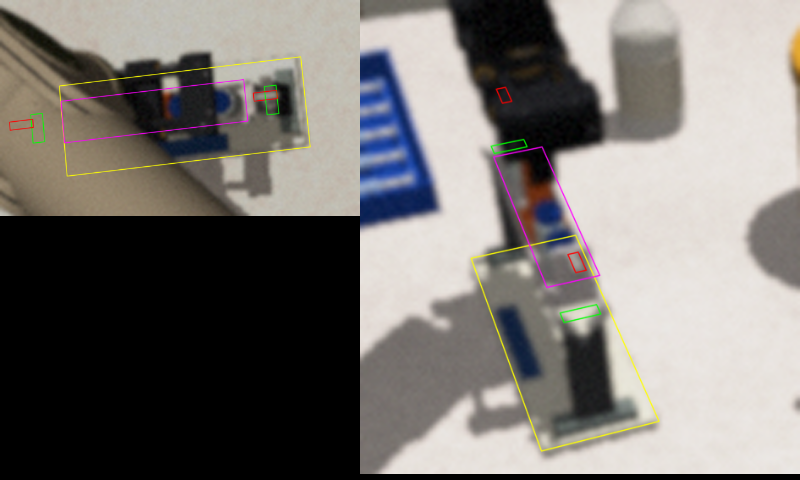

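Overlay agrees with the stand base and the bucket in both views. Lowering in stages with force checks.

```bash
python3 -m jog '[[0.001,0.004,-0.003,-0.2,0.1,0],[0.0005,0.008,-0.001,0,0,0],[0,0.01,0,0,0,0],[0,0.006,0,0,0,0],[0,0,0,0,0,0],[0,0,0,0,0,0]]'>/dev/null; python3 go.py .4785 .3315 .145 -84.2
```

```text
shift mm (tool now) [0.2 5.6 1.5] (tool after turn) [0.2 5.6 1.5] turn [ 0.05 -0.32 -0.11] jawyaw -84.5
t 46.77 pos [0.4786 0.333  0.1506] F [ 0.7 -0.2 -5.7] w 0.0155 q [ 0.    0.42 -0.86  1.64  0.33  1.24 -2.4 ]
```

```bash
python3 -m jog '[[0,0.005,0.001,0,-0.2,0],[0,0.006,0,0,0,0],[0,0.006,0,0,0,0],[0,0.003,0,0,0,0],[0,0,0,0,0,0]]'>/dev/null; python3 go.py .4785 .3315 .107 -84.2
```

```text
shift mm (tool now) [ 0.5 21.5  0.2] (tool after turn) [ 0.5 21.5  0.2] turn [ 0.06 -0.11 -0.12] jawyaw -84.3
t 47.18 pos [0.479  0.3318 0.1285] F [ 0.4  0.1 -6. ] w 0.0157 q [-0.    0.44 -0.85  1.66  0.35  1.2  -2.41]
```

```bash
python3 -m jog '[[0,0.003,0,0,0,0],[0,0.004,0,0,0,0],[0,0.003,0,0,0,0],[0,0,0,0,0,0]]'; python3 go.py .4785 .3315 .107 -84.2
```

```text
time: 47.52
ee_pos: [0.4792, 0.3318, 0.1176]
eef_rot: [-0.034, 0.707, -0.706, 0.036]
ft_force: [-0.1, -0.1, -6.2]
width: 0.0153
shift mm (tool now) [ 0.7 10.6  0.2] (tool after turn) [ 0.7 10.6  0.2] turn [ 0.06 -0.12 -0.13] jawyaw -84.3
t 47.52 pos [0.4792 0.3318 0.1176] F [-0.1 -0.1 -6.2] w 0.0153 q [-0.01  0.45 -0.85  1.67  0.36  1.18 -2.41]
```

```bash
python3 -m jog '[[0.0004,0.002,0,0,0,0],[0,0.002,0,0,0,0],[0,0,0,0,0,0]]'; python3 -m jog '[[0,0.002,0,0,0,0],[0,0.002,0,0,0,0],[0,0,0,0,0,0]]'; python3 go.py .4785 .3315 .107 -84.2
```

```text
time: 47.77
ee_pos: [0.479, 0.3321, 0.1135]
eef_rot: [-0.034, 0.707, -0.706, 0.036]
ft_force: [0.2, 0.3, -7.3]
width: 0.0155
time: 48.02
ee_pos: [0.479, 0.3324, 0.1094]
eef_rot: [-0.034, 0.707, -0.706, 0.037]
ft_force: [0.2, 0.6, -7.3]
width: 0.0154
shift mm (tool now) [0.6 2.4 0.8] (tool after turn) [0.5 2.4 0.8] turn [ 0.1  -0.05 -0.2 ] jawyaw -84.3
t 48.02 pos [0.479  0.3324 0.1094] F [ 0.2  0.6 -7.3] w 0.0154 q [-0.01  0.46 -0.84  1.68  0.37  1.17 -2.42]
```

```bash
python3 -m jog '[[0,0.0015,0.0005,0,0,0],[0,0.0015,0,0,0,0],[0,0,0,0,0,0]]'; python3 -m jog '[[0,0.001,0,0,0,0],[0,0,0,0,0,0]]'; python3 go.py .4785 .3315 .106 -84.2
```

```text
time: 48.27
ee_pos: [0.479, 0.3321, 0.1064]
eef_rot: [-0.034, 0.707, -0.705, 0.037]
ft_force: [0.2, -0.4, -4.6]
width: 0.0156
time: 48.43
ee_pos: [0.4791, 0.3321, 0.1064]
eef_rot: [-0.034, 0.707, -0.706, 0.037]
ft_force: [-0.9, 0.2, -5.8]
width: 0.0152
shift mm (tool now) [0.6 0.4 0.5] (tool after turn) [0.6 0.4 0.5] turn [ 0.07 -0.04 -0.24] jawyaw -84.2
t 48.43 pos [0.4791 0.3321 0.1064] F [-0.9  0.2 -5.8] w 0.0152 q [-0.01  0.46 -0.84  1.68  0.37  1.16 -2.42]
```

```bash
python3 -m jog '[[0,0.0015,0,0,0,0],[0,0.0015,0,0,0,0],[0,0.0015,0,0,0,0]]'; python3 -m jog '[[0,0.002,0,0,0,0],[0,0.002,0,0,0,0]]'; python3 go.py .4785 .3315 .106 -84.2
```

```text
time: 48.68
ee_pos: [0.4792, 0.3321, 0.1061]
eef_rot: [0.033, -0.706, 0.706, -0.037]
ft_force: [-6.8, -6.5, 14.6]
width: 0.0151
time: 48.85
ee_pos: [0.4792, 0.3321, 0.106]
eef_rot: [0.033, -0.705, 0.707, -0.038]
ft_force: [-8.5, -8.4, 20.2]
width: 0.0158
shift mm (tool now) [ 0.7 -0.   0.6] (tool after turn) [ 0.7 -0.   0.6] turn [-0.16 -0.07 -0.4 ] jawyaw -84.3
t 48.85 pos [0.4792 0.3321 0.106 ] F [-8.5 -8.4 20.2] w 0.0158 q [-0.02  0.46 -0.84  1.68  0.38  1.16 -2.43]
```

```bash
python3 -m jog '[[0,0,0,0,0,0],[0,0,0,0,0,0],[0,0,0,0,0,0]]'; python3 -m jog '[[0,0,0,0,0,0],[0,0,0,0,0,0],[0,0,0,0,0,0],[0,0,0,0,0,0],[0,0,0,0,0,0]]' -0.1 20; python3 go.py .4785 .3315 .2 -84.2
```

```text
time: 49.1
ee_pos: [0.479, 0.3321, 0.1065]
eef_rot: [0.033, -0.705, 0.707, -0.038]
ft_force: [-0.5, -0.9, -5.8]
width: 0.0156
time: 49.52
ee_pos: [0.4809, 0.3334, 0.1077]
eef_rot: [-0.031, 0.706, -0.706, 0.039]
ft_force: [1.0, 0.2, -0.3]
width: 0.0372
shift mm (tool now) [  1.5 -92.3   1.6] (tool after turn) [  2.6 -92.3   1.6] turn [-0.01 -0.15 -0.65] jawyaw -84.4
t 49.52 pos [0.4809 0.3334 0.1077] F [ 1.   0.2 -0.3] w 0.0372 q [-0.02  0.46 -0.84  1.68  0.38  1.16 -2.43]
```

Released with nothing touching. I'll retreat straight up, then over toward the middle, and check.

```bash
python3 -m jog '[[0,-0.005,0,0,0,0],[0,-0.01,0,0,0,0],[0,-0.02,0,0,0,0],[0,-0.025,0,0,0,0],[0,-0.025,0,0,0,0],[0,-0.025,0,0,0,0],[0,-0.015,0,0,0,0],[0,0,0,0,0,0]]' >/dev/null
python3 -m jog '[[0,0,0.015,0,0,0],[0,0,0.03,0,0,0],[0,0,0.03,0,0,0],[0,0,0.03,0,0,0],[0,0,0.03,0,0,0],[0,0,0.03,0,0,0],[0,0,0.03,0,0,0],[0,0,0.03,0,0,0],[0,0,0.02,0,0,0],[0,0,0,0,0,0],[0,0,0,0,0,0],[0,0,0,0,0,0]]'
python3 - <<'E'
from h import *
t=r.camera('top'); c=r.camera('side')
np.savez('/tmp/side.npz',**c)
for n,cam in(('top',t),('side',c)):
    P=cloud(cam); hsv=cv2.cvtColor(cam['image'],cv2.COLOR_RGB2HSV); H,S,V=[hsv[...,i].astype(int) for i in range(3)]
    m=(H>105)&(H<130)&(S>110)&(V>60)&(P[...,2]>.075)&(P[...,2]<.12)&(P[...,1]>.15)
    k,l,st,ce=cv2.connectedComponentsWithStats(m.astype(np.uint8))
    for i in range(1,k):
        if st[i,4]>10: print(n,'cap',st[i,4],px2w(cam,*ce[i],.092).round(4)[:2],'z',np.median(P[l==i][:,2]).round(3))
    m=(H<18)&(S>170)&(V>120)&(P[...,2]>.11)&(P[...,1]>.15); print('handle',np.median(P[m],0).round(4))
    ws=(P[...,0]>.68)&(P[...,0]<.74)&(P[...,1]<-.15)&(P[...,1]>-.32)
    for nm,mm in(('red',((H<6)|(H>174))&(S>110)),('green',(H>45)&(H<85)&(S>80))):
        v,u=np.where(mm&ws)
        if len(u): print(n,nm,len(u),px2w(cam,u.mean(),v.mean(),.053).round(4)[:2])
a=t['image'][235:335,100:260,::-1]; b=c['image'][90:200,205:325,::-1]; d=c['image'][260:350,340:440,::-1]
o=np.zeros((520,800,3),np.uint8); o[:250,:400]=cv2.resize(a,(400,250),interpolation=2); o[:367,400:]=cv2.resize(b,(400,367),interpolation=2); o[255:515,:289]=cv2.resize(d,(289,260),interpolation=2); cv2.imwrite('pics/f.png',o)
E
python3 go.py .5 .05 .2 -84.2
```

```text
time: 51.18
ee_pos: [0.5016, 0.0819, 0.2454]
eef_rot: [-0.032, 0.708, -0.704, 0.042]
ft_force: [0.2, -0.5, 0.2]
width: 0.0392
top cap 67 [0.4865 0.2608] z 0.094
top cap 64 [0.482  0.2992] z 0.094
top cap 61 [0.4708 0.4042] z 0.094
handle [0.4791 0.3286 0.1396]
top red 10 [ 0.6871 -0.2152]
top green 4 [ 0.7145 -0.2132]
side cap 20 [0.4658 0.406 ] z 0.094
side cap 50 [0.4818 0.297 ] z 0.094
side cap 34 [0.4858 0.2644] z 0.094
handle [0.4736 0.3226 0.1404]
side red 17 [ 0.6867 -0.2165]
side green 5 [ 0.7137 -0.2148]
shift mm (tool now) [ 5.7 45.2 32.9] (tool after turn) [ 4.8 45.4 32.7] turn [ 0.28  0.3  -0.89] jawyaw -83.9
t 51.28 pos [0.5015 0.083  0.2454] F [0.2 0.1 0.2] w 0.0392 q [ 0.49  0.11 -0.78  1.71  0.08  1.34 -1.77]
```

View pics/f.png

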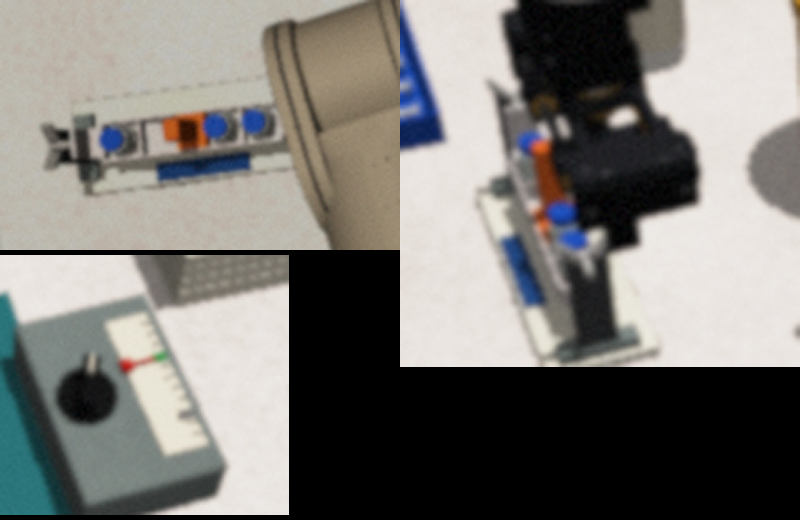

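```bash
python3 -c "
from bench import r
print(r.close_job())"
```

```text
the job is handed in; nothing more can be done
None
```

The job is done and handed in at about 51 s of robot time; the interface gives no verdict, so these are my own checks.

**What I did**
- **Knob:** turned it about 65° counter-clockwise, putting the pointer on the green mark.
- **Bucket to dock:** lifted it level by the handle and set it home in the dock.
- **Vials:** stood all three blue-capped vials in the bucket; only three were present. They are in the y = -72, -33 and +72 mm compartments.
- **Bucket to forks:** hung the loaded bucket back in the forks, let go and backed away.

**Last checks**
- **Vials:** both cameras saw all three caps at z ≈ 94 mm (about 95 mm expected).
- **Bucket:** it looked level, and the top camera put it within 0.1 mm across of where it hung at the start. It hangs about 6 mm further along the pins than at the start; I judged that inside the 9 mm limit but did not measure it against the stand.
- **Seating:** I pressed the bucket down to about 20 N before letting go. With the arm clear, the wrist force was about zero.
- **Pointer:** about 1 mm from the centre of the green mark. That comes from only a few pixels.
- **Other objects:** the red-capped vial was in its original place when I last measured it, at 40 s. I did not measure the bottles, but nothing came near them.

**Disagreement:** the two cameras differed by 1–6 mm on the same points, most on the handle when partly hidden. I averaged them for the vials and relied on the gripper's own readings for the bucket.

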